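# Lock the reel spindle of the pouch dispenser

## Task

Lock the spindle of the empty reel stand: stand the red-headed lock pin in the upright bore of its lock block, turn the crank until the hidden cross-hole comes under the pin and the pin stops the crank (on a worn flat the pin also sinks a little, but the crank goes on turning), centre the crank in its play and push the pin right through, head flat on the block. Work gently, by feel: neither lean hard on the pin when it does not give nor force the crank against it. Leave the two black-headed pins in the rack and let go of everything.

Things in the scene. Friction and masses are not known exactly. Their poses are not given: they have to be found in the camera images.
- lock_pin: the lock pin, 40 to 65 g: steel shank 8 mm thick, 68 mm long, its lowest 1.6 mm tapered to a 5 mm tip, under a red round head 20 mm across and 18 mm tall. Origin at the tip, z up along the shank: head's underside at z = 68 mm, its top at 86 mm. Starts upright in one of the rack's three holes, tip 15 mm above the counter
- black_pin_a: a shorter pin with a black head (shank 45 mm) in another hole of the rack; leave it alone. Origin at its tip
- black_pin_b: another such black-headed pin (shank 45 mm) in the rack; leave it alone. Origin at its tip
- rack: white plastic rack, 60 x 180 x 45 mm, fixed to the counter; three holes 10 mm wide and 30 mm deep in a row along its y, 55 mm apart. Origin under its centre, z up
- stand: the reel stand, fixed to the counter, base plate 150 x 270 mm. Carries, along its y, the crank (-y side), the aluminium lock block (56 x 34 mm, top 146 mm above the counter) and the spool. Origin on the counter below the spindle axis, z up, y along the spindle; the bore is at y = -20 mm. In the lock block, out of sight, the spindle has a hub 40 mm round with an 11 mm cross-hole and, 0.84 rad before it, a worn flat
- bore (a point): centre of the top mouth of the block's vertical bore, 9.8 mm wide, 20 mm deep, axes as the stand. A pin let go in it stands on the hub, tip 21 mm below this point. It sinks 2 to 3 mm on the flat, where the crank still turns on freely and nothing yields, and 3 mm in the hole, onto a friction plug, where it blocks the crank. With the hole within 0.1 rad of upright 6 to 10 N push plug and pin through, head on the block
- crank: spindle, crank, spool (80 mm flanges). Origin on the axis, 105 mm above the counter, 20 mm in +y from the bore; y along the axis. Crank angle 0: its z is up; positive leans z to the stand's +x. Stops at -1.15 and 1.15 rad; stays where left (1.2 N at the handle). Starts at -0.95 to -0.8; the hole is upright somewhere in -0.1 to 0.75, midway in the 0.3 to 0.4 rad of play that the sunk pin leaves
- crank_grip (a point): centre of the crank's black round handle, 16 mm thick, 64 mm long, parallel to the spindle axis and 60 mm from it, 99 mm in -y from the bore. Room above and on both sides: it can be straddled from above and pushed round. When the pin blocks the crank, stop at 4 to 6 N on the handle: the pin takes some three times that force
Not all that is in view belongs to the job. What is shaped like the lock_pin but blue or green is not meant.

How it is judged:
By the outcome, as a careful person would: the job done as asked, in the order asked, and still so for the second after the job is handed in, with the robot touching nothing.
It also fails if it takes over 72 s, if anything falls off the work surface, if the arm or the gripper's body presses on something with over 40 N, if the wrist force passes 120 N, or if a joint passes its speed limit or range.

## Robot

A 6-joint arm with a two-finger parallel gripper is mounted at the origin on the work surface. World frame = base frame: x ahead of the robot, y to its left, z up, the work surface at z = 0. Lengths are in m, angles in rad, forces in N, time in s.
With the tool pointing down it reaches from about 0.35 to 0.775 m from the base axis. Payload 7.3 kg.
Tool frame: the origin (TCP) lies at the very end of the fingers, on their centre line; the grasp point (between the pads) lies 19 mm behind it (robot.hold_point_z is the distance from the TCP to the grasp point, in m); z points along the fingers, y is the direction in which the jaws open and shut (so a half turn about z gives the same grasp; the last joint's range is limited). The gripper opens to 92 mm and grips with 3 to 60 N. Pads are 19 mm wide; open, the fingers measure 130 mm over their backs; the gripper's body (75 mm by 190 mm) begins 47 mm behind the grasp point.
Start: joints at [1.027, 0.342, 1.524, -0, 1.275, -0.146], TCP at [0.203, 0.484, 0.206] pointing down, gripper open.
Joint ranges: [-2.53, 2.53], [-0.77, 2.02], [0.04, 2.7], [-1, 4.14], [0.28, 2.66], [-3.11, 3.11]. Speed limits (rad/s): [2.57, 2.57, 3.14, 3.14, 3.14, 3.14].

## Interface

Orientations are given as [roll, pitch, yaw] about the fixed x, y, z axes, in that order (R = Rz(yaw) Ry(pitch) Rx(roll)).
In Python, from cell import monitor, viewer, robot gives the robot as it stands.
- The arm moves only by the tool move_arm, never from a script. Its argument "deltas" is a list of rows, each an object of numbers: "x", "y", "z": the shift along the tool's x, y, z in m; "wx", "wy", "wz": the turn, a rotation vector about the tool's x, y, z in degrees; "hand": the opening, from 0 (shut) to 1 (fully open). In form: [{"x": .., "y": .., "z": .., "wx": .., "wy": .., "wz": .., "hand": ..}, ...]. A call has 1 to 8 rows; each row is the pose to reach, as a shift and turn from the pose commanded when the call began, along the tool's axes at that moment; what a row does not reach only later rows make up. A row lasts 1/8 s, in which the tool goes at most 62.5 mm and 10.7 degrees, less where a joint would pass 70% of its speed; a pose out of reach is approached as far as the arm can. A call with a gripper value outside its range is refused whole. The fingers move at their own pace and stop on an object; "grip_force" is the grip in N (left out, the last holds). Time passes only in rows, so rows that repeat a pose let the fingers close. It gives the time, the measured TCP pose, the force and the opening at its end, in the units of the state.
- monitor.observe(): the state, without advancing time (a new reading comes with each control period).
- viewer.read_camera(name): name is "scene" or "top" or "wrist"; returns the picture (420x560x3 uint8, red, green, blue); there is no depth.
- viewer.camera_params(name): a dict with "camera_matrix" (3x3 intrinsics, pixels), "R" (3x3) and "t" (3): a world point X has camera coordinates R X + t. Camera axes: x right, y down, z forward; pixel columns grow to the right and rows downward; lengths in m; the calibration is good to about 2 mm. The wrist camera is an equidistant fisheye: a pixel r from the principal point sees the ray r / f radians off the axis. A picture is of the moment at which its call begins: read the wrist's pose just before it. camera_params takes no time and is no camera call; for the wrist camera it gives the pose at the moment of the call.
- robot.hand_in(): hands the job in, once; it reports no verdict.
The state is a dict: "time": time; "qpos": joint angles; "qvel": joint speeds; "joint_efforts": joint torques, N m; "tool_pos": TCP position; "tool_rot": TCP orientation; "contact_force": force on the tool from outside, world axes, zero at the start; "torque": the same for the moment, N m; "opening": finger opening in m.
Only numpy, scipy, OpenCV 4.12 (cv2) and the standard library are available. Lean on these libraries where they do the work, as an engineer would, in place of code of your own. Each camera call takes 0.05 s, during which the arm holds its last target. There are 200 camera calls.

## Working session

There is one attempt and no reset: what is moved stays moved. The work goes in short steps, Python scripts to look and compute and a tool call to move; the robot and the scene stay as the last step left them, time stands still between calls to the robot, and variables do not carry over. Pictures are saved under pics/ and viewed, about 8 in all and at most 12, crops included, and the job is handed in when it is done.

Besides the shell and the picture viewer there is one more tool, called after ">>>" in YAML: its name, and indented under it one key for each argument. move_arm: Moves the arm, as the interface text tells. Its arguments: {"type":"object","properties":{"deltas":{"type":"array","items":{"type":"object","properties":{"x":{"type":"number"},"y":{"type":"number"},"z":{"type":"number"},"wx":{"type":"number"},"wy":{"type":"number"},"wz":{"type":"number"},"hand":{"type":"number"}}}},"grip_force":{"type":"number"}},"required":["deltas"]}

```bash
mkdir -p pics
cat > h.py <<'E'
from cell import monitor, viewer, robot
import numpy as np, cv2
def snap(n,f):
    im=viewer.read_camera(n); cv2.imwrite('pics/'+f,im[:,:,::-1]); return im
def ray(n,u,v,P=None):
    P=P or viewer.camera_params(n);K=np.array(P['camera_matrix']);R=np.array(P['R']);t=np.array(P['t'])
    d=np.linalg.inv(K)@[u,v,1]; return -R.T@t,R.T@d
def at_z(n,u,v,z):
    c,d=ray(n,u,v); return c+d*(z-c[2])/d[2]
def proj(n,X):
    P=viewer.camera_params(n);x=np.array(P['R'])@X+np.array(P['t']);p=np.array(P['camera_matrix'])@x;return p[:2]/p[2]
def tri(a,b):
    (c1,d1),(c2,d2)=ray(*a),ray(*b)
    s=np.linalg.lstsq(np.c_[d1,-d2],c2-c1,rcond=None)[0]
    p,q=c1+d1*s[0],c2+d2*s[1]; return (p+q)/2,np.linalg.norm(p-q)
E
python3 - <<'E'
from h import *
a=snap('scene','s1.png');b=snap('top','t1.png')
cv2.imwrite('pics/both.png',np.hstack([cv2.resize(a,(400,300)),cv2.resize(b,(400,300))])[:,:,::-1])
print(monitor.observe())
for n in('scene','top'):print(viewer.camera_params(n))
E
```

```text
{'time': 0.1, 'qpos': array([ 1.02699364e+00,  3.42637267e-01,  1.52490687e+00,  1.36189116e-05,
        1.27538579e+00, -1.46020087e-01]), 'qvel': array([-0.00049651, -0.00232654, -0.0022723 ,  0.00025186,  0.00054757,
       -0.00075666]), 'joint_efforts': array([ 1.09922385e-03, -4.32006741e+01, -2.44693315e+01,  7.18227820e-02,
        5.24822040e-02, -3.22577570e-06]), 'tool_pos': array([0.20315874, 0.48368757, 0.20532777]), 'tool_rot': array([-3.14027150e+00, -2.07461446e-04,  2.74380594e+00]), 'contact_force': array([-1.08760312,  0.13354742, -0.87067538]), 'torque': array([ 0.04084731, -0.02272416,  0.01346177]), 'opening': 0.09194744918599171}
{'camera_matrix': array([[405.4342915 ,   0.        , 278.70402423],
       [  0.        , 405.4342915 , 215.60610436],
       [  0.        ,   0.        ,   1.        ]]), 'R': array([[-0.11908507,  0.99288152, -0.002242  ],
       [ 0.62177007,  0.07281352, -0.77980778],
       [-0.77409349, -0.09425747, -0.62601502]]), 't': array([ 0.15468482, -0.25278518,  1.17779595])}
{'camera_matrix': array([[479.04826153,   0.        , 279.67914279],
       [  0.        , 479.04826153, 196.59110422],
       [  0.        ,   0.        ,   1.        ]]), 'R': array([[ 0.01311366, -0.99987003,  0.0093785 ],
       [-0.98532325, -0.01451818, -0.17008033],
       [ 0.17019438, -0.00701048, -0.98538557]]), 't': array([-0.09869313,  0.55574301,  0.99193162])}
```

View pics/s1.png

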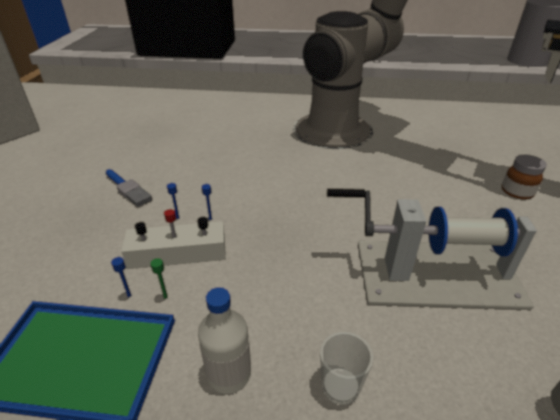

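View pics/t1.png

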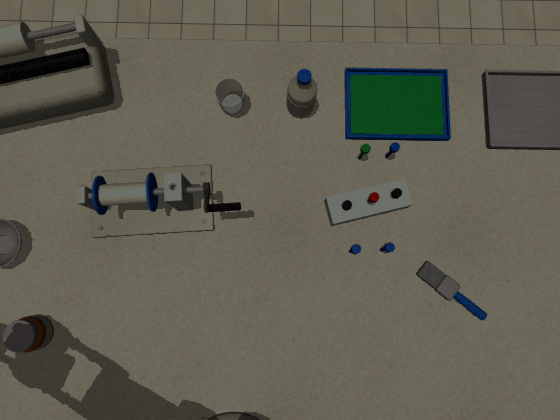

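Scene: the rack at (175,243) holds a red-headed pin at (170,216) between black ones at (141,229) and (203,224). The blue pins at (172,188), (206,190) and (119,265) and the green one at (157,267) are look-alikes. In the top view the red head is at (374,197), the block at (175,187) and the crank handle at (224,207). The red one fits the description. I'll confirm it in an enlarged crop.

Run:
```python
from h import *
s=cv2.imread('pics/s1.png');t=cv2.imread('pics/t1.png')
def c(im,x,y,w,h,k): return cv2.resize(im[y:y+h,x:x+w],None,fx=k,fy=k,interpolation=cv2.INTER_CUBIC)
A=np.hstack([c(t,80,150,200,100,2.5),c(t,320,170,100,100,2.5)])
A=c(t,80,155,200,90,4)
B=np.hstack([c(t,320,175,100,60,4),c(s,115,180,100,60,4)])
o=np.vstack([A,B]);cv2.imwrite('pics/crop1.png',cv2.convertScaleAbs(o,alpha=1.5));print(o.shape)
```

```text
(600, 800, 3)
```

View pics/crop1.png

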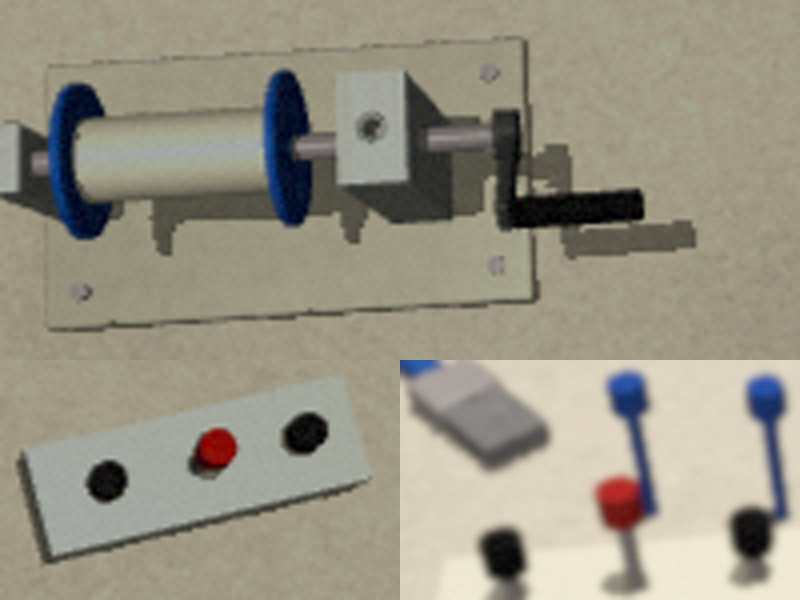

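The crop confirms the red-headed pin in the rack's middle hole, head top at top-view (374,197) and scene (170,212). The bore mouth is at (173,187), and the handle runs from (207,208) to (240,206).

Run:
```python
from h import *
o=155-.4
def T(x,y,z): return at_z('top',80+x/4-.4,o+y/4,z)
red=at_z('top',320+217/4-.4,175+87/4-.4,.101);print('red',red,tri(('top',373.9,196.4),('scene',169.7,211.5)))
ba=at_z('top',320+107/4-.4,175+121/4-.4,.078);bb=at_z('top',320+306/4-.4,175+73/4-.4,.078)
print('black',ba,bb,np.linalg.norm(ba-bb),'mid',(ba+bb)/2,'yaw',np.arctan2(*(bb-ba)[1::-1]))
b=T(372,127,.146);print('bore',b,'blockc',T(373,128,.146))
c=[T(*p,.146) for p in((336,72),(405,70),(412,183),(340,187))]
print('block sides',[np.linalg.norm(c[i]-c[i-1]) for i in range(4)])
h1,h2=T(510,213,.144+.004),T(642,204,.148);print('handle',h1,h2,np.linalg.norm(h1-h2))
e=T(48,329,.0),T(535,300,.0),T(525,38,0),T(48,66,0)
for d in(e[0]-e[1],e[3]-e[2]):print('edge',np.linalg.norm(d),np.arctan2(-d[0],d[1]))
print('robot',robot.hold_point_z)
P=viewer.camera_params('wrist');print(P,'wristcam pos',-P['R'].T@P['t'])
```

```text
red [ 0.55128845 -0.28481895  0.101     ] (array([ 0.55135123, -0.28446237,  0.09831997]), np.float64(0.002053846908684768))
black [ 0.53632783 -0.23124159  0.078     ] [ 0.56355249 -0.33688407  0.078     ] 0.10909406453829339 mid [ 0.54994016 -0.28406283  0.078     ] yaw -1.3185786140607751
bore [0.55748289 0.12058521 0.146     ] blockc [0.55698981 0.12006912 0.146     ]
block sides [np.float64(0.05770827862102426), np.float64(0.034002975096014396), np.float64(0.05685107144548189), np.float64(0.035127538345653284)]
handle [0.51545868 0.05088764 0.148     ] [ 0.52082718 -0.01324094  0.148     ] 0.06435290567239654
edge 0.2715371024625612 0.07387869041797822
edge 0.27228785188074783 0.07575766308490389
robot 0.0188
{'camera_matrix': array([[325.1922621 ,   0.        , 280.43054377],
       [  0.        , 325.1922621 , 208.67228375],
       [  0.        ,   0.        ,   1.        ]]), 'R': array([[ 0.38733638,  0.92193603, -0.0021187 ],
       [ 0.88656261, -0.37184236,  0.27520901],
       [ 0.25293727, -0.10847683, -0.96138208]]), 't': array([-0.52434101, -0.03369725,  0.39125316])} wristcam pos [0.13400857 0.5133207  0.38430664]
```

```bash
cat >> h.py <<'E'
from scipy.spatial.transform import Rotation as Ro
def go(p,yawdeg=None):
    s=monitor.observe();R=Ro.from_euler('xyz',s['tool_rot'])
    d=R.inv().apply(np.array(p)-s['tool_pos'])
    w=[0,0,0]
    if yawdeg is not None: w=(R.inv()*Ro.from_euler('xyz',[180,0,yawdeg],degrees=True)).as_rotvec(degrees=True)
    print('d',d.round(4),'w',np.round(w,2),'pos',s['tool_pos'].round(4),'rot',np.degrees(s['tool_rot']).round(2),'t',round(s['time'],2),'F',s['contact_force'].round(2),'op',round(s['opening'],4))
E
python3 -c "
from h import *
go([.55,-.284,.2],104.4)"
```

```text
d [-0.6171 -0.5734  0.006 ] w [-8.000e-02  2.000e-02  5.281e+01] pos [0.2032 0.4837 0.2053] rot [-1.7992e+02 -1.0000e-02  1.5721e+02] t 0.1 F [-1.09  0.13 -0.87] op 0.0919
```

>>> move_arm:
  deltas:
    - {"x": -0.044, "y": -0.041, "z": -0.015, "wz": 8}
    - {"x": -0.088, "y": -0.082, "z": -0.03, "wz": 16}
    - {"x": -0.132, "y": -0.123, "z": -0.03, "wz": 24}
    - {"x": -0.176, "y": -0.164, "z": -0.03, "wz": 32}
    - {"x": -0.22, "y": -0.205, "z": -0.03, "wz": 40}
    - {"x": -0.264, "y": -0.246, "z": -0.03, "wz": 48}
    - {"x": -0.308, "y": -0.287, "z": -0.03, "wz": 52.8}
    - {"x": -0.352, "y": -0.328, "z": -0.03, "wz": 52.8}

```text
schema error: expected keys x, y, z, wx, wy, wz, hand
```

```bash
python3 -c "
from h import *
go([.55,-.284,.19],104.4)"
```

```text
d [-0.6171 -0.5734  0.016 ] w [-8.000e-02  2.000e-02  5.281e+01] pos [0.2032 0.4837 0.2053] rot [-1.7992e+02 -1.0000e-02  1.5721e+02] t 0.1 F [-1.09  0.13 -0.87] op 0.0919
```

>>> move_arm:
  deltas:
    - {"x": -0.044, "y": -0.041, "z": -0.015, "wx": 0, "wy": 0, "wz": 8, "hand": 0.6}
    - {"x": -0.088, "y": -0.082, "z": -0.03, "wx": 0, "wy": 0, "wz": 16, "hand": 0.6}
    - {"x": -0.132, "y": -0.123, "z": -0.03, "wx": 0, "wy": 0, "wz": 24, "hand": 0.6}
    - {"x": -0.176, "y": -0.164, "z": -0.03, "wx": 0, "wy": 0, "wz": 32, "hand": 0.6}
    - {"x": -0.22, "y": -0.205, "z": -0.03, "wx": 0, "wy": 0, "wz": 40, "hand": 0.6}
    - {"x": -0.264, "y": -0.246, "z": -0.03, "wx": 0, "wy": 0, "wz": 48, "hand": 0.6}
    - {"x": -0.308, "y": -0.287, "z": -0.03, "wx": 0, "wy": 0, "wz": 52.8, "hand": 0.6}
    - {"x": -0.352, "y": -0.328, "z": -0.03, "wx": 0, "wy": 0, "wz": 52.8, "hand": 0.6}

```text
time: 1.1
tool_pos: [0.4012, 0.0434, 0.2359]
tool_rot: [3.141, -0.0, 1.821]
contact_force: [0.9, 0.7, -0.4]
opening: 0.0556
```

```bash
python3 -c "
from h import *
go([.55,-.284,.19],104.4)"
```

```text
d [-0.354   0.0631  0.0458] w [ 0.02 -0.01 -0.06] pos [0.4012 0.0434 0.2359] rot [ 1.7998e+02 -1.0000e-02  1.0434e+02] t 1.1 F [ 0.93  0.73 -0.44] op 0.0556
```

>>> move_arm:
  deltas:
    - {"x": -0.06, "y": 0.011, "z": 0.006, "wx": 0, "wy": 0, "wz": 0, "hand": 0.6}
    - {"x": -0.12, "y": 0.021, "z": 0.014, "wx": 0, "wy": 0, "wz": 0, "hand": 0.6}
    - {"x": -0.18, "y": 0.032, "z": 0.022, "wx": 0, "wy": 0, "wz": 0, "hand": 0.6}
    - {"x": -0.24, "y": 0.043, "z": 0.03, "wx": 0, "wy": 0, "wz": 0, "hand": 0.6}
    - {"x": -0.3, "y": 0.053, "z": 0.038, "wx": 0, "wy": 0, "wz": 0, "hand": 0.6}
    - {"x": -0.354, "y": 0.063, "z": 0.046, "wx": 0, "wy": 0, "wz": 0, "hand": 0.6}
    - {"x": -0.354, "y": 0.063, "z": 0.046, "wx": 0, "wy": 0, "wz": 0, "hand": 0.6}
    - {"x": -0.354, "y": 0.063, "z": 0.046, "wx": 0, "wy": 0, "wz": 0, "hand": 0.6}

```text
time: 2.1
tool_pos: [0.5495, -0.2814, 0.1892]
tool_rot: [-3.141, -0.002, 1.822]
contact_force: [1.8, 0.0, -0.6]
opening: 0.0552
```

```bash
cat >> h.py <<'E'
def fray(u,v,P):
    K=np.array(P['camera_matrix']);a=np.array([(u-K[0,2])/K[0,0],(v-K[1,2])/K[1,1]]);th=np.hypot(*a)
    d=np.r_[a/max(th,1e-9)*np.sin(th),np.cos(th)];R=np.array(P['R']);return -R.T@np.array(P['t']),R.T@d
def wz(u,v,z,P):
    c,d=fray(u,v,P);return c+d*(z-c[2])/d[2]
E
python3 -c "
from h import *
go([.55,-.284,.19],104.4)
P=viewer.camera_params('wrist');im=snap('wrist','w1.png')
h=cv2.cvtColor(im,cv2.COLOR_RGB2HSV);m=((h[...,0]<8)|(h[...,0]>172))&(h[...,1]>170)&(h[...,2]>50)
n,l,st,c=cv2.connectedComponentsWithStats(m.astype(np.uint8))
for i in range(1,n):
  if st[i,4]>60:print(st[i],c[i],wz(*c[i],.101,P),wz(*c[i],.092,P))
"
```

```text
d [-0.0027 -0.0001 -0.0008] w [-0.05 -0.1  -0.01] pos [ 0.5495 -0.2814  0.1892] rot [-1.7995e+02 -1.0000e-01  1.0439e+02] t 2.1 F [ 1.83  0.05 -0.58] op 0.0552
[273 196  22  26 443] [283.503386   208.64559819] [ 0.55154618 -0.28235811  0.101     ] [ 0.55226166 -0.28482211  0.092     ]
```

View pics/w1.png

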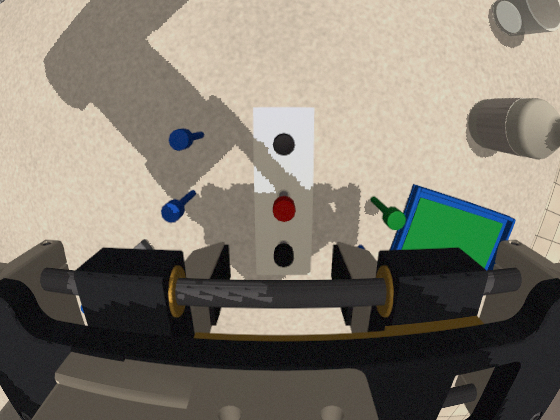

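The wrist view shows the red head centred at (284,209) in the middle hole, with black heads at (284,144) and (284,254). The jaws lie across the rack. Next I descend and grip the head.

>>> move_arm:
  deltas:
    - {"x": 0, "y": 0.0015, "z": 0.04, "wx": 0, "wy": 0, "wz": 0, "hand": 0.6}
    - {"x": 0, "y": 0.0015, "z": 0.08, "wx": 0, "wy": 0, "wz": 0, "hand": 0.6}
    - {"x": 0, "y": 0.0015, "z": 0.103, "wx": 0, "wy": 0, "wz": 0, "hand": 0.6}
    - {"x": 0, "y": 0.0015, "z": 0.103, "wx": 0, "wy": 0, "wz": 0, "hand": 0.6}
    - {"x": 0, "y": 0.0015, "z": 0.103, "wx": 0, "wy": 0, "wz": 0, "hand": 0.3}
    - {"x": 0, "y": 0.0015, "z": 0.103, "wx": 0, "wy": 0, "wz": 0, "hand": 0.1}
    - {"x": 0, "y": 0.0015, "z": 0.103, "wx": 0, "wy": 0, "wz": 0, "hand": 0}
    - {"x": 0, "y": 0.0015, "z": 0.103, "wx": 0, "wy": 0, "wz": 0, "hand": 0}
  grip_force: 20

```text
time: 3.15
tool_pos: [0.5515, -0.2816, 0.0874]
tool_rot: [3.141, 0.0, 1.822]
contact_force: [0.4, -0.3, 0.4]
opening: 0.0196
```

```bash
python3 -c "
from h import *
go([.5515,-.284,.22],104.4)"
```

```text
d [-0.0023 -0.0005 -0.1326] w [0.03 0.03 0.  ] pos [ 0.5515 -0.2816  0.0874] rot [1.7997e+02 3.0000e-02 1.0440e+02] t 3.15 F [ 0.4  -0.29  0.4 ] op 0.0196
```

>>> move_arm:
  deltas:
    - {"x": 0, "y": 0, "z": -0.02, "wx": 0, "wy": 0, "wz": 0, "hand": 0}
    - {"x": 0, "y": 0, "z": -0.05, "wx": 0, "wy": 0, "wz": 0, "hand": 0}
    - {"x": 0, "y": 0, "z": -0.1, "wx": 0, "wy": 0, "wz": 0, "hand": 0}
    - {"x": 0, "y": 0, "z": -0.15, "wx": 0, "wy": 0, "wz": 0, "hand": 0}
    - {"x": 0, "y": 0, "z": -0.168, "wx": 0, "wy": 0, "wz": 5, "hand": 0}
    - {"x": 0, "y": 0, "z": -0.168, "wx": 0, "wy": 0, "wz": 10, "hand": 0}
    - {"x": 0, "y": 0, "z": -0.168, "wx": 0, "wy": 0, "wz": 10, "hand": 0}
    - {"x": 0, "y": 0, "z": -0.168, "wx": 0, "wy": 0, "wz": 10, "hand": 0}

```text
time: 4.15
tool_pos: [0.5512, -0.2815, 0.2545]
tool_rot: [-3.141, -0.001, 1.649]
contact_force: [-0.3, 0.3, -0.5]
opening: 0.0005
```

```bash
python3 -c "
from h import *
go([.557,.05,.255],94.4)"
```

```text
d [ 3.30e-01  3.18e-02 -3.00e-04] w [-0.04 -0.03  0.1 ] pos [ 0.5512 -0.2815  0.2545] rot [-1.7996e+02 -3.0000e-02  9.4500e+01] t 4.15 F [-0.28  0.3  -0.45] op 0.0005
```

The opening reads 0.5 mm, so the pin slipped out. I'll look.

```bash
python3 -c "
from h import *
s=snap('scene','s2.png');t=snap('top','t2.png')
P=viewer.camera_params('wrist');im=snap('wrist','w2.png')
c=lambda im,x,y,w,h,k: cv2.resize(im[y:y+h,x:x+w],None,fx=k,fy=k,interpolation=cv2.INTER_CUBIC)
o=np.vstack([np.hstack([c(s,100,170,140,100,2.8),c(t,310,160,140,100,2.8)]),c(im,140,60,280,114,2.8)]);print(o.shape)
cv2.imwrite('pics/c2.png',cv2.convertScaleAbs(o,alpha=1.3)[:,:,::-1])
"
```

```text
(599, 784, 3)
```

View pics/c2.png

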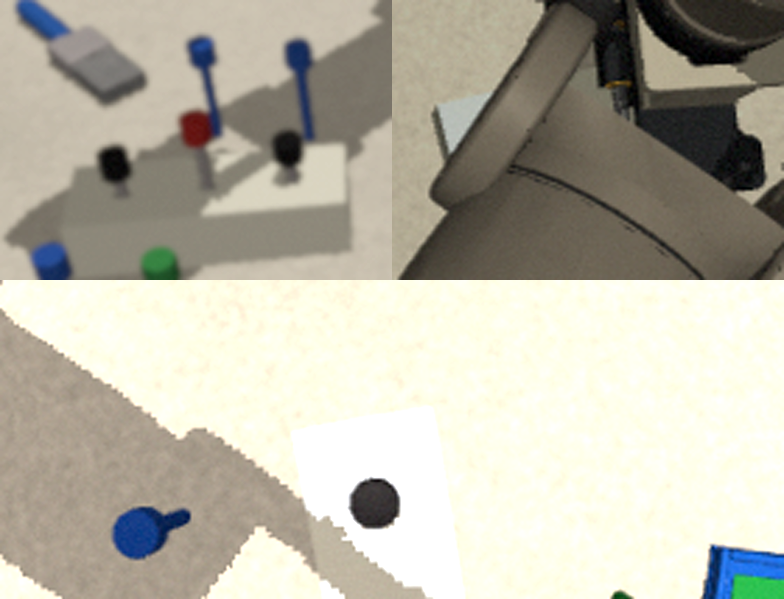

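The red pin is still standing in its hole; it slipped out of the fingertips. I'll take a deeper grasp with the head at the pad centre, at yaw 94.4, which still clears the black heads.

>>> move_arm:
  deltas:
    - {"x": -0.0025, "y": 0, "z": 0.05, "wx": 0, "wy": 0, "wz": -5, "hand": 0.6}
    - {"x": -0.0025, "y": 0, "z": 0.09, "wx": 0, "wy": 0, "wz": -10, "hand": 0.6}
    - {"x": -0.0025, "y": 0, "z": 0.14, "wx": 0, "wy": 0, "wz": -10, "hand": 0.6}
    - {"x": -0.0025, "y": 0, "z": 0.18, "wx": 0, "wy": 0, "wz": -10, "hand": 0.6}
    - {"x": -0.0025, "y": 0, "z": 0.18, "wx": 0, "wy": 0, "wz": -10, "hand": 0.6}
    - {"x": -0.0025, "y": 0, "z": 0.18, "wx": 0, "wy": 0, "wz": -10, "hand": 0}
    - {"x": -0.0025, "y": 0, "z": 0.18, "wx": 0, "wy": 0, "wz": -10, "hand": 0}
    - {"x": -0.0025, "y": 0, "z": 0.18, "wx": 0, "wy": 0, "wz": -10, "hand": 0}
  grip_force: 30

```text
time: 5.3
tool_pos: [0.5522, -0.2845, 0.0765]
tool_rot: [3.14, 0.002, 1.822]
contact_force: [0.3, -0.0, -0.8]
opening: 0.025
```

>>> move_arm:
  deltas:
    - {"x": 0, "y": 0, "z": 0, "wx": 0, "wy": 0, "wz": 0, "hand": 0}
    - {"x": 0, "y": 0, "z": 0, "wx": 0, "wy": 0, "wz": 0, "hand": 0}
    - {"x": 0, "y": 0, "z": -0.01, "wx": 0, "wy": 0, "wz": 0, "hand": 0}
    - {"x": 0, "y": 0, "z": -0.02, "wx": 0, "wy": 0, "wz": 0, "hand": 0}

```text
time: 5.8
tool_pos: [0.5514, -0.2839, 0.0953]
tool_rot: [-3.141, -0.001, 1.822]
contact_force: [0.4, 0.7, -0.1]
opening: 0.0179
```

```bash
python3 -c "
from h import *
go([.5515,-.284,.22],104.4)
s=snap('scene','s3.png');im=snap('wrist','w3.png')
c=lambda im,x,y,w,h,k: cv2.resize(im[y:y+h,x:x+w],None,fx=k,fy=k,interpolation=cv2.INTER_CUBIC)
cv2.imwrite('pics/c3.png',cv2.convertScaleAbs(np.hstack([c(s,100,120,130,150,3),c(im,210,150,130,150,3)]),alpha=1.5)[:,:,::-1])
go([.5515,-.284,.22],104.4)
"
```

```text
d [-1.000e-04  0.000e+00 -1.247e-01] w [-0.02 -0.03  0.01] pos [ 0.5514 -0.2839  0.0953] rot [-1.7998e+02 -3.0000e-02  1.0441e+02] t 5.8 F [ 0.37  0.67 -0.05] op 0.0179
d [ 0.0004 -0.0004 -0.1236] w [0.1  0.1  0.01] pos [ 0.5523 -0.2845  0.0965] rot [1.7990e+02 1.0000e-01 1.0441e+02] t 5.9 F [-0.66  0.48 -0.53] op 0.0175
```

View pics/c3.png

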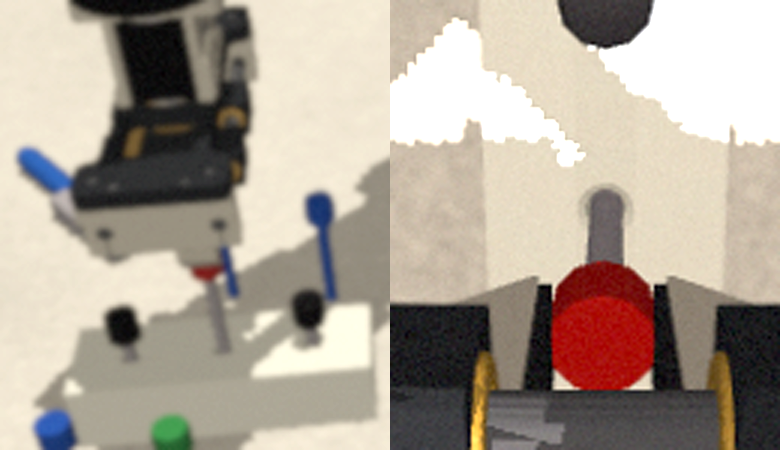

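The pin is held: head between the pads at wrist px (281,264), shank coming up out of its hole. Lifting and carrying.

>>> move_arm:
  deltas:
    - {"x": 0, "y": 0, "z": -0.02, "wx": 0, "wy": 0, "wz": 0, "hand": 0}
    - {"x": 0, "y": 0, "z": -0.06, "wx": 0, "wy": 0, "wz": 0, "hand": 0}
    - {"x": 0, "y": 0, "z": -0.1, "wx": 0, "wy": 0, "wz": 0, "hand": 0}
    - {"x": 0, "y": 0, "z": -0.14, "wx": 0, "wy": 0, "wz": 0, "hand": 0}
    - {"x": 0, "y": 0, "z": -0.15, "wx": 0, "wy": 0, "wz": 5, "hand": 0}
    - {"x": 0, "y": 0, "z": -0.15, "wx": 0, "wy": 0, "wz": 10, "hand": 0}
    - {"x": 0, "y": 0, "z": -0.15, "wx": 0, "wy": 0, "wz": 10, "hand": 0}

```text
time: 6.78
tool_pos: [0.5514, -0.2839, 0.2448]
tool_rot: [-3.141, -0.0, 1.648]
contact_force: [-0.1, -0.5, -0.2]
opening: 0.0176
```

```bash
python3 -c "
from h import *
go([.557,.06,.245],94.4)"
```

```text
d [ 3.425e-01  3.220e-02 -1.000e-04] w [-0.01 -0.02  0.05] pos [ 0.5514 -0.2839  0.2448] rot [-1.7999e+02 -2.0000e-02  9.4450e+01] t 6.78 F [-0.06 -0.52 -0.19] op 0.0176
```

>>> move_arm:
  deltas:
    - {"x": 0.055, "y": 0.005, "z": 0, "wx": 0, "wy": 0, "wz": 0, "hand": 0}
    - {"x": 0.11, "y": 0.01, "z": 0, "wx": 0, "wy": 0, "wz": 0, "hand": 0}
    - {"x": 0.165, "y": 0.015, "z": 0, "wx": 0, "wy": 0, "wz": 0, "hand": 0}
    - {"x": 0.22, "y": 0.02, "z": 0, "wx": 0, "wy": 0, "wz": 0, "hand": 0}
    - {"x": 0.275, "y": 0.025, "z": 0, "wx": 0, "wy": 0, "wz": 0, "hand": 0}
    - {"x": 0.32, "y": 0.03, "z": 0, "wx": 0, "wy": 0, "wz": 0, "hand": 0}
    - {"x": 0.3425, "y": 0.032, "z": 0, "wx": 0, "wy": 0, "wz": 0, "hand": 0}
    - {"x": 0.3425, "y": 0.032, "z": 0, "wx": 0, "wy": 0, "wz": 0, "hand": 0}

```text
time: 7.78
tool_pos: [0.5568, 0.0615, 0.2446]
tool_rot: [-3.141, -0.0, 1.652]
contact_force: [0.1, -0.3, -0.1]
opening: 0.0177
```

```bash
python3 -c "
from h import *
go([.5575,.1206,.245],94.4)
np.set_printoptions(precision=5);P=viewer.camera_params('wrist');import pickle;pickle.dump(P,open('w4.pkl','wb'))
im=snap('wrist','w4.png')
c=lambda im,x,y,w,h,k: cv2.resize(im[y:y+h,x:x+w],None,fx=k,fy=k,interpolation=cv2.INTER_CUBIC)
cv2.imwrite('pics/c4.png',cv2.convertScaleAbs(c(im,180,130,200,150,4),alpha=1.3)[:,:,::-1])
"
```

```text
d [ 0.0589  0.0055 -0.0004] w [-0.03 -0.01  0.27] pos [0.5568 0.0615 0.2446] rot [-1.7997e+02 -1.0000e-02  9.4670e+01] t 7.78 F [ 0.12 -0.27 -0.15] op 0.0177
```

View pics/c4.png

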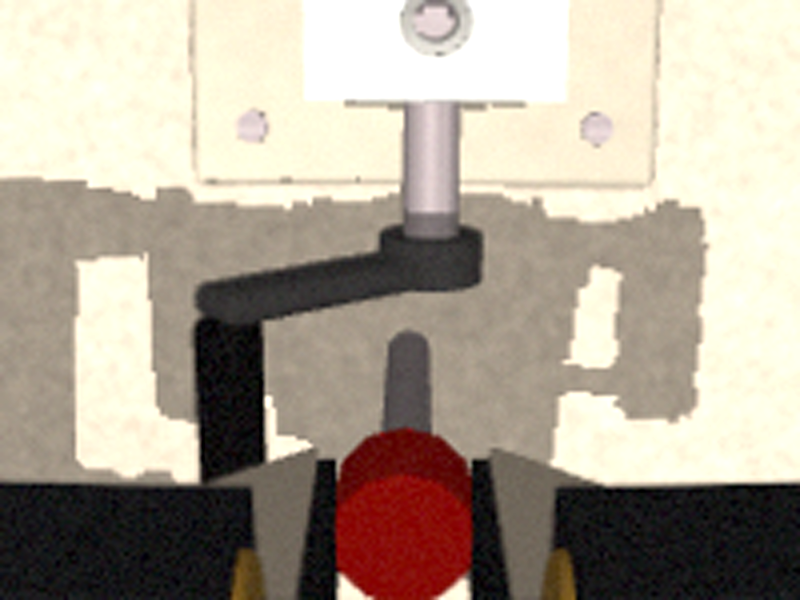

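The bore is at wrist px (289,134), the pin tip at (282,214) and the head top at (280,264).

```bash
python3 -c "
from h import *
import pickle;P=pickle.load(open('w4.pkl','rb'))
p=lambda x,y:(180+x/4-.4,130+y/4-.4)
b=wz(*p(437,19),.146,P);c=wz(*p(435,52),.146,P)
for dz in(0,.003):
  t=wz(*p(408,341),.185+dz,P);h=wz(*p(403,537),.271+dz,P);print('bore',b,'tip',t,'head',h,'b-t',b-t)
s=[.5568,.0615,.2446]
print('block edge z146',wz(*p(303,102),.146,P),wz(*p(568,102),.146,P), 'arm',wz(*p(437,225),.105,P))
"
```

```text
bore [0.55805759 0.12256713 0.146     ] tip [0.55668232 0.06297946 0.185     ] head [0.55579595 0.06273356 0.271     ] b-t [ 0.00137526  0.05958767 -0.039     ]
bore [0.55805759 0.12256713 0.146     ] tip [0.55659729 0.06389733 0.188     ] head [0.55568042 0.06417357 0.274     ] b-t [ 0.0014603  0.0586698 -0.042    ]
block edge z146 [0.5309686  0.10253186 0.146     ] [0.58765749 0.10732138 0.146     ] arm [0.56368371 0.06933917 0.105     ]
```

>>> move_arm:
  deltas:
    - {"x": 0.03, "y": 0.003, "z": 0, "wx": 0, "wy": 0, "wz": 0, "hand": 0}
    - {"x": 0.0585, "y": 0.006, "z": 0.01, "wx": 0, "wy": 0, "wz": 0, "hand": 0}
    - {"x": 0.0585, "y": 0.006, "z": 0.03, "wx": 0, "wy": 0, "wz": 0, "hand": 0}
    - {"x": 0.0585, "y": 0.006, "z": 0.032, "wx": 0, "wy": 0, "wz": 0, "hand": 0}
    - {"x": 0.0585, "y": 0.006, "z": 0.032, "wx": 0, "wy": 0, "wz": 0, "hand": 0}

```text
time: 8.45
tool_pos: [0.559, 0.1176, 0.2133]
tool_rot: [3.141, 0.0, 1.647]
contact_force: [-0.5, 0.1, 0.1]
opening: 0.018
```

```bash
python3 -c "
from h import *
go([.5575,.1206,.245],94.4)
P=viewer.camera_params('wrist');import pickle;pickle.dump(P,open('w5.pkl','wb'))
im=snap('wrist','w5.png');s=snap('scene','s5.png')
c=lambda im,x,y,w,h,k: cv2.resize(im[y:y+h,x:x+w],None,fx=k,fy=k,interpolation=cv2.INTER_CUBIC)
cv2.imwrite('pics/c5.png',np.hstack([c(im,250,180,65,90,6),c(s,375,170,65,90,6)])[:,:,::-1])
"
```

```text
d [ 0.0031 -0.0012 -0.0317] w [ 0.02  0.01 -0.05] pos [0.559  0.1176 0.2133] rot [1.7998e+02 1.0000e-02 9.4350e+01] t 8.45 F [-0.45  0.14  0.1 ] op 0.018
```

View pics/c5.png

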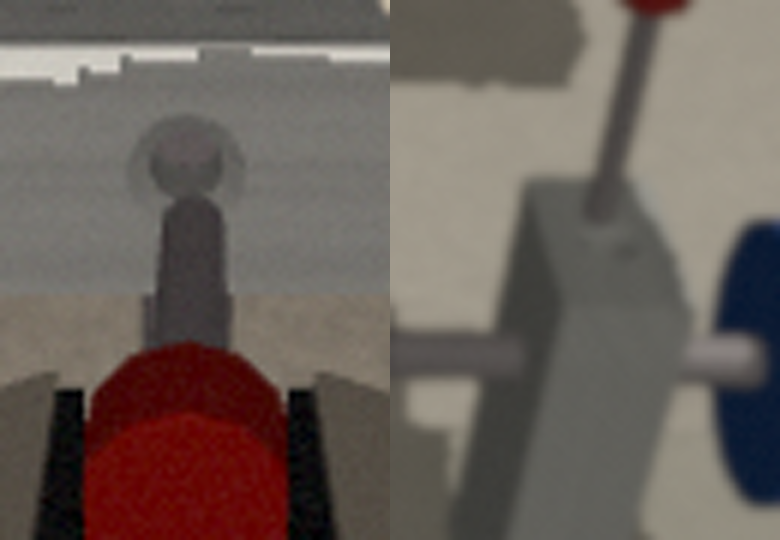

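```bash
python3 -c "
from h import *
import pickle;P=pickle.load(open('w5.pkl','rb'))
p=lambda x,y:(250+x/6-.4,180+y/6-.4)
b=wz(*p(187,160),.146,P);print('bore',b)
for z in(.152,.154,.156):
  t=wz(*p(193,212),z,P);print(z,'tip',t,'b-t',b-t)
print('head',wz(*p(188,510),.240,P))
print('scene bore px crop',(proj('scene',b)-[374.6,169.6])*6+[390,0],(proj('scene',[.5575,.1206,.146])-[374.6,169.6])*6+[390,0])
print('scene tip',(proj('scene',[.559,.1176,.154])-[374.6,169.6])*6+[390,0])
"
```

```text
bore [0.5579055 0.1237878 0.146    ]
0.152 tip [0.55906968 0.11858029 0.152     ] b-t [-0.00116418  0.00520751 -0.006     ]
0.154 tip [0.55901341 0.11919365 0.154     ] b-t [-0.00110791  0.00459416 -0.008     ]
0.156 tip [0.55895714 0.11980701 0.156     ] b-t [-0.00105164  0.0039808  -0.01      ]
head [0.55824469 0.11868126 0.24      ]
scene bore px crop [612.39850227 235.41586334] [599.85387924 233.62399687]
scene tip [594.98899696 212.15557838]
```

The chamfered mouth is about 3 mm ahead of the tip in +y. I'll correct that and lower gently, watching the force.

>>> move_arm:
  deltas:
    - {"x": 0.0033, "y": -0.0008, "z": 0, "wx": 0, "wy": 0, "wz": 0, "hand": 0}
    - {"x": 0.0033, "y": -0.0008, "z": 0.003, "wx": 0, "wy": 0, "wz": 0, "hand": 0}
    - {"x": 0.0033, "y": -0.0008, "z": 0.006, "wx": 0, "wy": 0, "wz": 0, "hand": 0}
    - {"x": 0.0033, "y": -0.0008, "z": 0.009, "wx": 0, "wy": 0, "wz": 0, "hand": 0}
    - {"x": 0.0033, "y": -0.0008, "z": 0.011, "wx": 0, "wy": 0, "wz": 0, "hand": 0}

```text
time: 9.18
tool_pos: [0.5575, 0.1219, 0.2016]
tool_rot: [-3.141, -0.0, 1.648]
contact_force: [0.5, -0.1, -1.1]
opening: 0.0178
```

>>> move_arm:
  deltas:
    - {"x": 0, "y": 0, "z": 0.002, "wx": 0, "wy": 0, "wz": 0, "hand": 0}
    - {"x": 0, "y": 0, "z": 0.004, "wx": 0, "wy": 0, "wz": 0, "hand": 0}

```text
time: 9.43
tool_pos: [0.5576, 0.122, 0.1978]
tool_rot: [3.141, -0.0, 1.648]
contact_force: [-0.3, 0.3, 0.2]
opening: 0.0174
```

>>> move_arm:
  deltas:
    - {"x": 0, "y": 0, "z": 0.002, "wx": 0, "wy": 0, "wz": 0, "hand": 0}
    - {"x": 0, "y": 0, "z": 0.004, "wx": 0, "wy": 0, "wz": 0, "hand": 0}
    - {"x": 0, "y": 0, "z": 0.006, "wx": 0, "wy": 0, "wz": 0, "hand": 0}
    - {"x": 0, "y": 0, "z": 0.008, "wx": 0, "wy": 0, "wz": 0, "hand": 0}

```text
time: 9.93
tool_pos: [0.5576, 0.1219, 0.1898]
tool_rot: [3.142, -0.0, 1.648]
contact_force: [-0.5, -0.4, -0.1]
opening: 0.0178
```

>>> move_arm:
  deltas:
    - {"x": 0, "y": 0, "z": 0.0015, "wx": 0, "wy": 0, "wz": 0, "hand": 0}
    - {"x": 0, "y": 0, "z": 0.003, "wx": 0, "wy": 0, "wz": 0, "hand": 0}
    - {"x": 0, "y": 0, "z": 0.003, "wx": 0, "wy": 0, "wz": 0, "hand": 0}

```text
time: 10.3
tool_pos: [0.5575, 0.1219, 0.1868]
tool_rot: [-3.141, -0.0, 1.648]
contact_force: [0.1, -0.3, -0.5]
opening: 0.0177
```

>>> move_arm:
  deltas:
    - {"x": 0, "y": 0, "z": 0, "wx": 0, "wy": 0, "wz": 0, "hand": 0.3}
    - {"x": 0, "y": 0, "z": 0, "wx": 0, "wy": 0, "wz": 0, "hand": 0.5}
    - {"x": 0, "y": 0, "z": 0, "wx": 0, "wy": 0, "wz": 0, "hand": 0.5}
    - {"x": 0, "y": 0, "z": -0.02, "wx": 0, "wy": 0, "wz": 0, "hand": 0.5}
    - {"x": 0, "y": 0, "z": -0.05, "wx": 0, "wy": 0, "wz": 0, "hand": 0.5}
    - {"x": -0.05, "y": -0.015, "z": -0.053, "wx": 0, "wy": 0, "wz": 0, "hand": 0.5}
    - {"x": -0.1, "y": -0.03, "z": -0.053, "wx": 0, "wy": 0, "wz": 0, "hand": 0.5}
    - {"x": -0.1, "y": -0.03, "z": -0.053, "wx": 0, "wy": 0, "wz": 0, "hand": 0.5}

```text
time: 11.3
tool_pos: [0.5349, 0.0171, 0.2402]
tool_rot: [3.141, 0.001, 1.643]
contact_force: [0.1, 0.7, -0.5]
opening: 0.0461
```

```bash
python3 -c "
from h import *
P=viewer.camera_params('wrist');import pickle;pickle.dump(P,open('w6.pkl','wb'))
go([.518,.0188,.13],94.4)
im=snap('wrist','w6.png');s=snap('scene','s6.png')
c=lambda im,x,y,w,h,k: cv2.resize(im[y:y+h,x:x+w],None,fx=k,fy=k,interpolation=cv2.INTER_CUBIC)
cv2.imwrite('pics/c6.png',cv2.convertScaleAbs(np.hstack([c(im,200,60,160,240,2.5),c(s,320,150,160,240,2.5)]),alpha=1.3)[:,:,::-1])
"
```

```text
d [ 0.003  -0.0167  0.1102] w [ 0.01  0.04 -0.24] pos [0.5349 0.0171 0.2402] rot [1.7999e+02 4.0000e-02 9.4160e+01] t 11.3 F [ 0.15  0.72 -0.45] op 0.0461
```

View pics/c6.png

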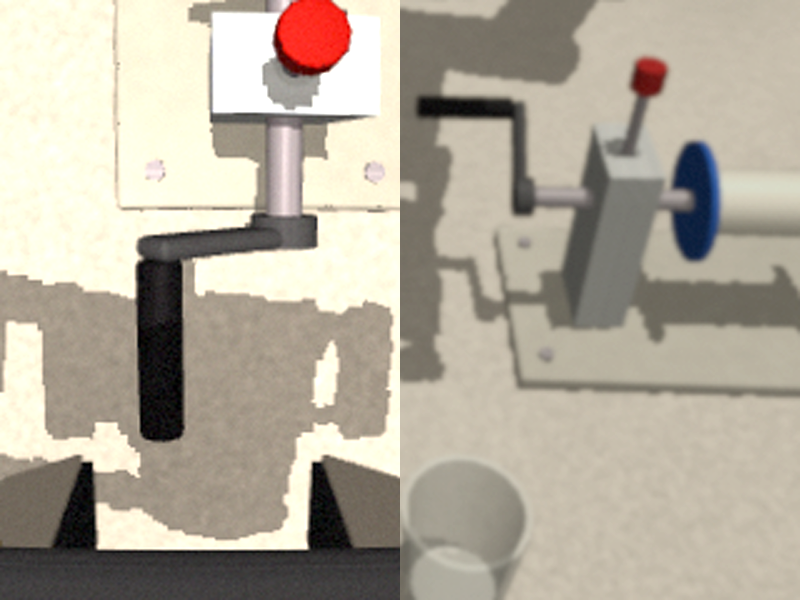

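The pin stands upright in the bore. The handle is at wrist crop (162,350), near (0.518, 0.019), crank angle about -0.9. I'll straddle it from above.

>>> move_arm:
  deltas:
    - {"x": 0, "y": -0.017, "z": 0, "wx": 0, "wy": 0, "wz": 0, "hand": 0.5}
    - {"x": 0, "y": -0.017, "z": 0.03, "wx": 0, "wy": 0, "wz": 0, "hand": 0.5}
    - {"x": 0, "y": -0.017, "z": 0.06, "wx": 0, "wy": 0, "wz": 0, "hand": 0.5}
    - {"x": 0, "y": -0.017, "z": 0.09, "wx": 0, "wy": 0, "wz": 0, "hand": 0.5}
    - {"x": 0, "y": -0.017, "z": 0.115, "wx": 0, "wy": 0, "wz": 0, "hand": 0.5}
    - {"x": 0, "y": -0.017, "z": 0.115, "wx": 0, "wy": 0, "wz": 0, "hand": 0.5}

```text
time: 12.15
tool_pos: [0.5173, 0.02, 0.1233]
tool_rot: [-3.138, -0.001, 1.649]
contact_force: [-0.1, 1.0, 0.4]
opening: 0.0461
```

```bash
cat > q.py <<'E'
from h import *
s=monitor.observe();im=viewer.read_camera('scene')
h=cv2.cvtColor(im,cv2.COLOR_RGB2HSV);m=((h[...,0]<8)|(h[...,0]>172))&(h[...,1]>130)&(h[...,2]>40)
m[:150]=0;m[260:]=0;m[:,:380]=0;m[:,460:]=0
n,l,st,c=cv2.connectedComponentsWithStats(m.astype(np.uint8))
if n>1:
    i=1+st[1:,4].argmax();print('head',c[i].round(2),st[i])
d=s['tool_pos']-[.5654,.0233,.105];L=d[:2]@[np.cos(.077),np.sin(.077)]
o=s['opening']/2-.008
print('t',round(s['time'],2),'L',round(L*1e3,1),'s-push+',round((L-o)*1e3,1),'s-push-',round((L+o)*1e3,1),'z',round(s['tool_pos'][2],4),'F',s['contact_force'].round(1),'op',round(s['opening'],4))
E
python3 q.py
```

```text
head [419.15 180.35] [413 174  13  14 143]
t 12.15 L -48.2 s-push+ -63.2 s-push- -33.1 z 0.1233 F [-0.1  1.   0.4] op 0.0461
```

>>> move_arm:
  deltas:
    - {"x": 0, "y": 0.006, "z": 0, "wx": 0, "wy": 0, "wz": 0, "hand": 0.5}
    - {"x": 0, "y": 0.012, "z": 0, "wx": 0, "wy": 0, "wz": 0, "hand": 0.5}
    - {"x": 0, "y": 0.017, "z": -0.001, "wx": 0, "wy": 0, "wz": 0, "hand": 0.5}
    - {"x": 0, "y": 0.021, "z": -0.005, "wx": 0, "wy": 0, "wz": 0, "hand": 0.5}
    - {"x": 0, "y": 0.025, "z": -0.008, "wx": 0, "wy": 0, "wz": 0, "hand": 0.5}
    - {"x": 0, "y": 0.029, "z": -0.011, "wx": 0, "wy": 0, "wz": 0, "hand": 0.5}
    - {"x": 0, "y": 0.033, "z": -0.013, "wx": 0, "wy": 0, "wz": 0, "hand": 0.5}
  grip_force: 5

```text
time: 13.08
tool_pos: [0.5516, 0.0211, 0.1382]
tool_rot: [3.141, -0.0, 1.648]
contact_force: [0.6, -0.4, 0.9]
opening: 0.0459
```

```bash
python3 q.py
```

```text
head [419.15 180.35] [413 174  13  14 143]
t 13.07 L -13.9 s-push+ -28.8 s-push- 1.1 z 0.1382 F [ 0.6 -0.4  0.9] op 0.0459
```

>>> move_arm:
  deltas:
    - {"x": 0, "y": 0.004, "z": -0.0025, "wx": 0, "wy": 0, "wz": 0, "hand": 0.5}
    - {"x": 0, "y": 0.008, "z": -0.004, "wx": 0, "wy": 0, "wz": 0, "hand": 0.5}
    - {"x": 0, "y": 0.012, "z": -0.005, "wx": 0, "wy": 0, "wz": 0, "hand": 0.5}
    - {"x": 0, "y": 0.016, "z": -0.006, "wx": 0, "wy": 0, "wz": 0, "hand": 0.5}
    - {"x": 0, "y": 0.02, "z": -0.007, "wx": 0, "wy": 0, "wz": 0, "hand": 0.5}

```text
time: 13.75
tool_pos: [0.5715, 0.0227, 0.1449]
tool_rot: [-3.142, -0.0, 1.648]
contact_force: [-1.0, 0.0, -0.1]
opening: 0.0461
```

Run:
```python
exec(open('q.py').read())
g=cv2.cvtColor(im,cv2.COLOR_RGB2GRAY)
c=cv2.resize(im[130:240,300:460],None,fx=4,fy=4,interpolation=cv2.INTER_CUBIC)
cv2.imwrite('pics/c7.png',cv2.convertScaleAbs(c,alpha=1.4)[:,:,::-1])
```

```text
head [419.15 180.35] [413 174  13  14 143]
t 13.75 L 6.0 s-push+ -9.0 s-push- 21.1 z 0.1449 F [-1.   0.  -0.1] op 0.0461
```

View pics/c7.png

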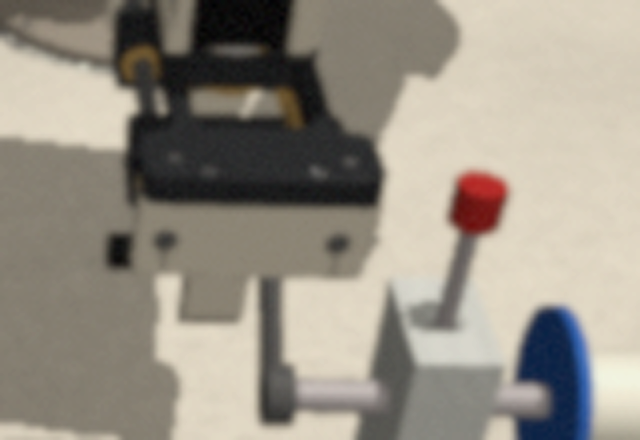

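Crank nearly upright, and the pin still at its first height (head at scene (419.1,180.4)). I'll go on in small steps.

>>> move_arm:
  deltas:
    - {"x": 0, "y": 0.003, "z": -0.0005, "wx": 0, "wy": 0, "wz": 0, "hand": 0.5}
    - {"x": 0, "y": 0.006, "z": -0.0005, "wx": 0, "wy": 0, "wz": 0, "hand": 0.5}
    - {"x": 0, "y": 0.008, "z": -0.0005, "wx": 0, "wy": 0, "wz": 0, "hand": 0.5}

```text
time: 14.18
tool_pos: [0.5794, 0.0233, 0.1454]
tool_rot: [3.142, -0.0, 1.648]
contact_force: [-0.3, 0.6, -0.6]
opening: 0.0456
```

```bash
python3 q.py
```

```text
head [419.15 180.35] [413 174  13  14 143]
t 14.18 L 13.9 s-push+ -0.8 s-push- 28.7 z 0.1454 F [-0.3  0.6 -0.6] op 0.0456
```

>>> move_arm:
  deltas:
    - {"x": 0, "y": 0.002, "z": 0, "wx": 0, "wy": 0, "wz": 0, "hand": 0.5}
    - {"x": 0, "y": 0.004, "z": 0, "wx": 0, "wy": 0, "wz": 0, "hand": 0.5}
    - {"x": 0, "y": 0.006, "z": 0, "wx": 0, "wy": 0, "wz": 0, "hand": 0.5}

```text
time: 14.6
tool_pos: [0.5853, 0.0238, 0.1454]
tool_rot: [3.142, -0.0, 1.648]
contact_force: [0.2, -0.2, 0.0]
opening: 0.0459
```

```bash
python3 q.py
```

```text
head [419.15 180.35] [413 174  13  14 143]
t 14.6 L 19.9 s-push+ 5.0 s-push- 34.9 z 0.1454 F [ 0.2 -0.2  0. ] op 0.0459
```

>>> move_arm:
  deltas:
    - {"x": 0, "y": 0.002, "z": 0, "wx": 0, "wy": 0, "wz": 0, "hand": 0.5}
    - {"x": 0, "y": 0.004, "z": 0.0005, "wx": 0, "wy": 0, "wz": 0, "hand": 0.5}
    - {"x": 0, "y": 0.006, "z": 0.001, "wx": 0, "wy": 0, "wz": 0, "hand": 0.5}

```text
time: 15.02
tool_pos: [0.5913, 0.0243, 0.1444]
tool_rot: [3.141, -0.0, 1.648]
contact_force: [0.3, 0.2, 0.1]
opening: 0.0457
```

```bash
python3 q.py
```

```text
head [419.15 180.35] [413 174  13  14 143]
t 15.03 L 25.9 s-push+ 11.1 s-push- 40.8 z 0.1444 F [0.3 0.2 0.1] op 0.0457
```

>>> move_arm:
  deltas:
    - {"x": 0, "y": 0.002, "z": 0.0005, "wx": 0, "wy": 0, "wz": 0, "hand": 0.5}
    - {"x": 0, "y": 0.004, "z": 0.001, "wx": 0, "wy": 0, "wz": 0, "hand": 0.5}
    - {"x": 0, "y": 0.006, "z": 0.002, "wx": 0, "wy": 0, "wz": 0, "hand": 0.5}

```text
time: 15.45
tool_pos: [0.5974, 0.0247, 0.1424]
tool_rot: [3.141, -0.0, 1.648]
contact_force: [-0.9, -0.5, -0.1]
opening: 0.046
```

Run:
```python
exec(open('q.py').read())
c=cv2.resize(im[130:240,300:460],None,fx=4,fy=4,interpolation=cv2.INTER_CUBIC)
cv2.imwrite('pics/c8.png',cv2.convertScaleAbs(c,alpha=1.4)[:,:,::-1])
print('tri angle check: crank arm top px', proj('scene',[.578,.045,.162]))
```

```text
head [419.15 180.35] [413 174  13  14 143]
t 15.45 L 32.0 s-push+ 17.0 s-push- 47.0 z 0.1424 F [-0.9 -0.5 -0.1] op 0.046
tri angle check: crank arm top px [363.18337948 204.92737358]
```

>>> move_arm:
  deltas:
    - {"x": 0, "y": 0.002, "z": 0.001, "wx": 0, "wy": 0, "wz": 0, "hand": 0.5}
    - {"x": 0, "y": 0.004, "z": 0.002, "wx": 0, "wy": 0, "wz": 0, "hand": 0.5}
    - {"x": 0, "y": 0.006, "z": 0.003, "wx": 0, "wy": 0, "wz": 0, "hand": 0.5}

```text
time: 15.88
tool_pos: [0.6033, 0.0252, 0.1394]
tool_rot: [3.141, -0.0, 1.648]
contact_force: [0.0, -0.2, -0.4]
opening: 0.0459
```

```bash
python3 q.py
```

```text
head [419.15 180.35] [413 174  13  14 143]
t 15.88 L 37.9 s-push+ 23.0 s-push- 52.9 z 0.1394 F [ 0.  -0.2 -0.4] op 0.0459
```

>>> move_arm:
  deltas:
    - {"x": 0, "y": 0.002, "z": 0.001, "wx": 0, "wy": 0, "wz": 0, "hand": 0.5}
    - {"x": 0, "y": 0.004, "z": 0.0025, "wx": 0, "wy": 0, "wz": 0, "hand": 0.5}
    - {"x": 0, "y": 0.006, "z": 0.004, "wx": 0, "wy": 0, "wz": 0, "hand": 0.5}

```text
time: 16.3
tool_pos: [0.6093, 0.0256, 0.1353]
tool_rot: [3.142, -0.0, 1.648]
contact_force: [-0.0, 0.1, 0.2]
opening: 0.0458
```

Run:
```python
exec(open('q.py').read())
cv2.imwrite('pics/s9.png',im[:,:,::-1])
a=cv2.imread('pics/s6.png')[165:200,405:430].astype(int);b=im[165:200,405:430,::-1].astype(int)
print('diff head region',abs(a-b).mean(), abs(a-b).max(2)[::3,::3])
```

```text
head [419.15 180.35] [413 174  13  14 143]
t 16.3 L 43.9 s-push+ 29.0 s-push- 58.8 z 0.1353 F [-0.   0.1  0.2] op 0.0458
diff head region 6.678857142857143 [[8 7 7 8 8 8 7 8 9]
 [8 8 7 8 8 8 7 8 8]
 [9 8 8 9 8 8 8 8 8]
 [8 8 8 8 6 8 9 8 8]
 [8 7 8 6 7 7 6 7 9]
 [8 7 8 4 5 4 4 5 8]
 [8 8 8 5 6 6 4 9 8]
 [7 8 7 7 5 4 6 9 9]
 [8 8 9 6 3 8 8 9 8]
 [8 8 8 7 5 7 8 8 8]
 [8 8 8 6 5 9 8 8 8]
 [8 9 7 6 7 9 8 8 8]]
```

Run:
```python
from h import *
P=viewer.camera_params('wrist');import pickle;pickle.dump(P,open('w9.pkl','wb'))
w=viewer.read_camera('wrist');s=cv2.imread('pics/s9.png')[:,:,::-1]
c=lambda im,x,y,w,h,k: cv2.resize(im[y:y+h,x:x+w],None,fx=k,fy=k,interpolation=cv2.INTER_CUBIC)
o=np.hstack([c(w,160,90,200,250,2.3),c(s,320,150,125,220,2.3*250/220)[:575,:]]);print(o.shape)
cv2.imwrite('pics/c9.png',cv2.convertScaleAbs(o,alpha=1.3)[:,:,::-1])
```

```text
(575, 787, 3)
```

View pics/c9.png

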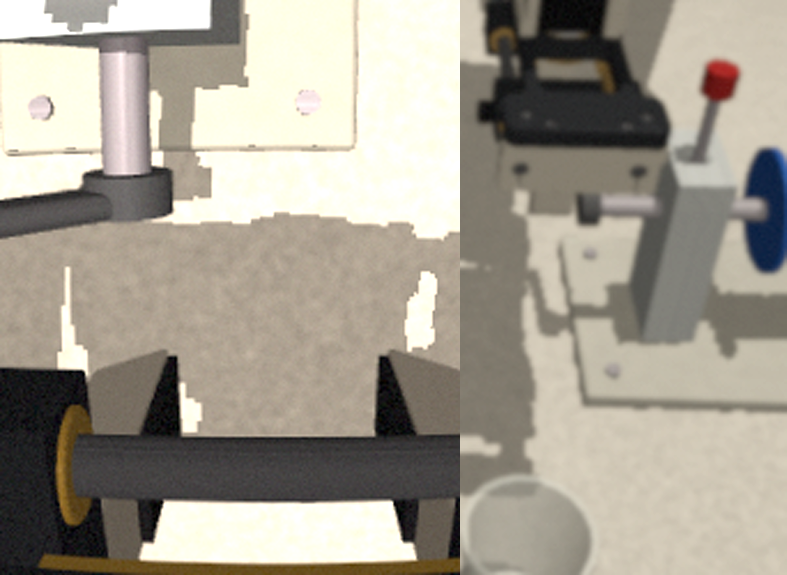

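The wrist view shows the crank arm still leaning left (-x), from the hub at crop (130,190). So the handle has not moved and my fingers missed it. I'll recheck its position.

Run:
```python
from h import *
import pickle;P=pickle.load(open('w6.pkl','rb'));p=lambda x,y:(200+x/2.5-.4,60+y/2.5-.4)
for z in(.14,.15,.17):print(z,[wz(*p(*q),z,P).round(4) for q in((162,262),(162,438))])
s=lambda x,y:(320+(x-400)/2.5-.4,150+y/2.5-.4)
print('tri far end',[ (lambda c1,d1,c2,d2:(lambda k:((c1+d1*k[0]+c2+d2*k[1])/2,np.linalg.norm(c1+d1*k[0]-c2-d2*k[1])))(np.linalg.lstsq(np.c_[d1,-d2],c2-c1,rcond=None)[0]))(*fray(*p(*a),P),*ray('scene',*s(*b))) for a,b in(((162,433),(421,104)),((161,268),(509,106)))])
print('top/scene tri',tri(('top',80+642/4-.4,154.6+51),('scene',*s(419,104))))
# now: dark blob in current wrist left side
w=viewer.read_camera('wrist');cv2.imwrite('pics/w10.png',w[:,:,::-1]);P=viewer.camera_params('wrist')
g=w.max(2);print('row dark spans'); 
for v in(150,165,180,190,200,210,220,230,240):
    r=np.where(g[v,:240]<45)[0];print(v,r.min() if len(r) else None,r.max() if len(r) else None,len(r))
```

```text
0.14 [array([0.5177, 0.0505, 0.14  ]), array([ 0.5216, -0.0142,  0.14  ])]
0.15 [array([0.5181, 0.052 , 0.15  ]), array([ 0.5219, -0.0104,  0.15  ])]
0.17 [array([0.5189, 0.0549, 0.17  ]), array([ 0.5223, -0.0028,  0.17  ])]
tri far end [(array([ 0.52182452, -0.00978088,  0.14433992]), np.float64(0.0016224632436499036)), (array([0.51776971, 0.04942045, 0.14436327]), np.float64(0.0007402064975281192))]
top/scene tri (array([ 0.52149905, -0.01163038,  0.14345945]), np.float64(0.0025233124674773353))
row dark spans
150 None None 0
165 199 233 14
180 142 234 18
190 None None 0
200 116 140 25
210 117 141 25
220 118 142 25
230 120 143 24
240 122 145 24
```

Run:
```python
from h import *
P=viewer.camera_params('wrist')
A=np.array([.5654,.0233])
for v,u in((200,128),(225,131)):
  for z in(.135,.145,.155):
    q=wz(u,v,z,P);print(z,q.round(4),'lat',((q[:2]-A)@[np.cos(.077),np.sin(.077)]*1e3).round(1))
```

```text
0.135 [0.5126 0.0473 0.135 ] lat -50.8
0.145 [0.5177 0.0502 0.145 ] lat -45.5
0.155 [0.5227 0.0532 0.155 ] lat -40.3
0.135 [0.5137 0.0311 0.135 ] lat -50.9
0.145 [0.5187 0.035  0.145 ] lat -45.7
0.155 [0.5237 0.0388 0.155 ] lat -40.4
```

>>> move_arm:
  deltas:
    - {"x": 0, "y": 0, "z": -0.05, "wx": 0, "wy": 0, "wz": 0, "hand": 0.5}
    - {"x": 0, "y": -0.03, "z": -0.065, "wx": 0, "wy": 0, "wz": 0, "hand": 0.5}
    - {"x": 0, "y": -0.07, "z": -0.065, "wx": 0, "wy": 0, "wz": 0, "hand": 0.5}
    - {"x": 0, "y": -0.09, "z": -0.065, "wx": 0, "wy": 0, "wz": 0, "hand": 0.5}
    - {"x": 0, "y": -0.09, "z": -0.05, "wx": 0, "wy": 0, "wz": 0, "hand": 0.5}
    - {"x": 0, "y": -0.09, "z": -0.02, "wx": 0, "wy": 0, "wz": 0, "hand": 0.5}
    - {"x": 0, "y": -0.09, "z": 0.01, "wx": 0, "wy": 0, "wz": 0, "hand": 0.5}
    - {"x": 0, "y": -0.09, "z": 0.01, "wx": 0, "wy": 0, "wz": 0, "hand": 0.5}
  grip_force: 5

```text
time: 17.45
tool_pos: [0.5183, 0.0189, 0.1227]
tool_rot: [-3.136, -0.001, 1.648]
contact_force: [0.1, -0.2, 0.4]
opening: 0.046
```

>>> move_arm:
  deltas:
    - {"x": 0, "y": 0, "z": 0, "wx": 0, "wy": 0, "wz": 0, "hand": 0.3}
    - {"x": 0, "y": 0, "z": 0, "wx": 0, "wy": 0, "wz": 0, "hand": 0.1}
    - {"x": 0, "y": 0, "z": 0, "wx": 0, "wy": 0, "wz": 0, "hand": 0.1}
    - {"x": 0, "y": 0, "z": 0, "wx": 0, "wy": 0, "wz": 0, "hand": 0.1}
    - {"x": 0, "y": 0, "z": 0, "wx": 0, "wy": 0, "wz": 0, "hand": 0.1}

```text
time: 18.08
tool_pos: [0.5198, 0.0187, 0.1258]
tool_rot: [3.14, 0.0, 1.648]
contact_force: [0.1, 0.5, 1.1]
opening: 0.0126
```

```bash
python3 q.py
```

```text
head [419.52 180.4 ] [414 174  13  14 147]
t 18.07 L -45.8 s-push+ -44.2 s-push- -47.5 z 0.1258 F [0.1 0.5 1.1] op 0.0126
```

>>> move_arm:
  deltas:
    - {"x": 0, "y": 0, "z": 0, "wx": 0, "wy": 0, "wz": 0, "hand": 0.1}
    - {"x": 0, "y": 0, "z": 0, "wx": 0, "wy": 0, "wz": 0, "hand": 0.1}

```text
time: 18.38
tool_pos: [0.5195, 0.0187, 0.1255]
tool_rot: [3.141, -0.0, 1.648]
contact_force: [0.3, -0.4, 1.1]
opening: 0.0127
```

```bash
python3 q.py;python3 - <<'E'
from h import *
P=viewer.camera_params('wrist');w=viewer.read_camera('wrist');cv2.imwrite('pics/w11.png',w[:,:,::-1]);g=w.max(2).astype(int)
for v in range(150,300,12):
    r=g[v,200:360];print(v,' '.join('%3d'%x for x in r[::5]))
E
```

```text
head [419.51 180.45] [414 174  13  15 146]
t 18.38 L -46.1 s-push+ -44.5 s-push- -47.8 z 0.1255 F [ 0.3 -0.4  1.1] op 0.0127
150 218 221 223 221 220 222 223 217 219 223 183 222 222 220 221 222 219 219 216 218 218 220 219 216 218 213 126 125 126 147 136 174
162 222 210 223 223 217 219 221 223 223 219 223 223 219 212 223 220 224 222 222 222 221 224 224 220 221 134 135 130 161 121 139 178
174 217 222 221 222 221 219 221 215 223 221 219 218 221 223 216 214 133 131 134 130 138 133 133 133 130 117 106  39  55  68  77  83
186 131 133 133 133 135 221 221 222 215 222 223 218 223 158  59  52  46  42  44  49  59  64  66  66  65  72  67  69  74  64  64  65
198 134 133 134 133 136 130 133 131 129 137 136 131 132 136  69  49  58  82  66  62  56  82 126 134 131 135 141 134 131 132 128 132
210 131 133 132 132 137 128 135 132 130 131 128 126 132  97  11  15  19  16   5  31 134 137 133 134 138 132 136 134 132 128 206 136
222 134 139 122 131 123 137 131 131 134 141 136 130 132 124   4  18  17  18   9  45 132 134 136 128 137 134 132 136 134 221 207 133
234 131 133 132 134 134 132 134 131 131 128 129 136 127 129  15  15  12  19   7  61 133 134 134 137 132 129 138 141 221 222 135 136
246 135 124 130 128 131 131 126 130 134 130  96  89  91  14  14   6  16   4  16  14  91  93  94 132 139 131 137 141 135 136 136 143
258  14  19  20  17  18  18  17  15  25  12  23  89  88  14  23  15  13   9  19  18  90  91  29  18  22  12  25  17  23  15  16  18
270  15  21  16  20  20  22  25  17  20  23  78  88  85  17  10  13  16  17  16  19  48  90  74  21  21  22  22  22  12  21  16  21
282  28  28  27  25  29  28  26  28  27  25  82  40  37  38  36  35  42  38  41  38  36  42  67  22  25  18  27  25  20  22  26  33
294  27  29  29  24  27  27  25  30  28  17  93  52  58  55  53  53  51  55  54  52  53  58  64  14  30  21  18  25  25  27  20  24
```

>>> move_arm:
  deltas:
    - {"x": 0, "y": 0.003, "z": -0.0035, "wx": 0, "wy": 0, "wz": 0, "hand": 0.1}
    - {"x": 0, "y": 0.006, "z": -0.0062, "wx": 0, "wy": 0, "wz": 0, "hand": 0.1}
    - {"x": 0, "y": 0.009, "z": -0.009, "wx": 0, "wy": 0, "wz": 0, "hand": 0.1}

```text
time: 18.85
tool_pos: [0.5267, 0.0194, 0.1345]
tool_rot: [-3.137, -0.0, 1.648]
contact_force: [-7.0, -1.6, 6.5]
opening: 0.0092
```

```bash
python3 q.py;python3 - <<'E'
from h import *
w=viewer.read_camera('wrist');g=w.max(2).astype(int)
for v in (186,222,234,264):
    r=g[v,200:360];print(v,' '.join('%3d'%x for x in r[::5]))
E
```

```text
head [417.66 179.02] [412 172  13  15 143]
t 18.85 L -38.9 s-push+ -35.5 s-push- -42.3 z 0.1345 F [-7.  -1.6  6.5] op 0.0092
186 131 129 133 136 132 130 171 163 216 223 220 159 161  57  59  57  53  48  52  57  63  66  63  68  65  61  58  53 125 124 141 168
222 126 129 125 131 132 129 126 126 135 129 128 126 132  42  13  22  16  20  10 131 129 128 135 132 133 131 131 139 220 216 135 135
234 127 131 132 129 129 130 133 127 120 126 130 126 124  69  20   7  17  10  18 130 131 133 130 132 130 128 135 135 221 224 132 131
264  19  21  14   8  21  16  10  20  17  15  17  16  91  62  13  10   6  10  18  21  88  14  21  17  20  25  21   9  21  18  20  19
```

Run:
```python
from h import *
for z in(.135,.145,.155,.165):
    print(z,[((proj('scene',[.5715+dx,.0244,z])-[299.6,129.6])*4).round(0) for dx in(.023,.042)], 'c7 finger bottom at (212,321)')
s=monitor.observe();print(s['tool_pos'],s['contact_force'],s['torque'])
```

```text
0.135 [array([194., 378.]), array([194., 410.])] c7 finger bottom at (212,321)
0.145 [array([196., 358.]), array([197., 390.])] c7 finger bottom at (212,321)
0.155 [array([199., 338.]), array([200., 370.])] c7 finger bottom at (212,321)
0.165 [array([202., 317.]), array([203., 349.])] c7 finger bottom at (212,321)
[0.52720173 0.01941035 0.13495847] [-7.07411851 -0.23696489  7.92344844] [-0.20241048  1.33845759 -0.03603366]
```

The fingertips really end about 23 mm above the reported TCP: in scene crop c7 the finger bottom is at (212,321), where the TCP would project to about (197,358). That explains both the slipped grasp and the miss over the handle. I'll open, go lower, and straddle properly.

>>> move_arm:
  deltas:
    - {"x": 0, "y": 0, "z": -0.003, "wx": 0, "wy": 0, "wz": 0, "hand": 0.3}
    - {"x": 0, "y": -0.003, "z": -0.004, "wx": 0, "wy": 0, "wz": 0, "hand": 0.5}
    - {"x": 0, "y": -0.004, "z": 0, "wx": 0, "wy": 0, "wz": 0, "hand": 0.5}
    - {"x": 0, "y": -0.004, "z": 0.015, "wx": 0, "wy": 0, "wz": 0, "hand": 0.5}
    - {"x": 0, "y": -0.004, "z": 0.027, "wx": 0, "wy": 0, "wz": 0, "hand": 0.5}
    - {"x": 0, "y": -0.004, "z": 0.027, "wx": 0, "wy": 0, "wz": 0, "hand": 0.5}

```text
time: 19.7
tool_pos: [0.5234, 0.0192, 0.1058]
tool_rot: [-3.138, -0.001, 1.648]
contact_force: [0.6, -0.2, 0.6]
opening: 0.0458
```

```bash
python3 q.py;python3 - <<'E'
from h import *
P=viewer.camera_params('wrist')
w=viewer.read_camera('wrist');g=w.max(2).astype(int);A=np.array([.5654,.0233])
for v in (205,220,235):
    r=np.where(g[v,200:360]<45)[0]+200;u=(r.min()+r.max())/2;print(v,r.min(),r.max(),len(r),[(z,((wz(u,v,z,P)[:2]-A)@[np.cos(.077),np.sin(.077)]*1e3).round(1)) for z in(.14,.145,.15,.155)])
E
```

```text
head [417.5  178.99] [412 173  12  14 138]
t 19.7 L -42.2 s-push+ -57.1 s-push- -27.3 z 0.1058 F [ 0.6 -0.2  0.6] op 0.0458Traceback (most recent call last):
  File "<stdin>", line 5, in <module>
    return umr_minimum(a, axis, None, out, keepdims, initial, where)
ValueError: zero-size array to reduction operation minimum which has no identity
```

>>> move_arm:
  deltas:
    - {"x": 0, "y": 0.008, "z": 0, "wx": 0, "wy": 0, "wz": 0, "hand": 0.5}
    - {"x": 0, "y": 0.014, "z": -0.002, "wx": 0, "wy": 0, "wz": 0, "hand": 0.5}
    - {"x": 0, "y": 0.018, "z": -0.006, "wx": 0, "wy": 0, "wz": 0, "hand": 0.5}
    - {"x": 0, "y": 0.022, "z": -0.01, "wx": 0, "wy": 0, "wz": 0, "hand": 0.5}
    - {"x": 0, "y": 0.026, "z": -0.0125, "wx": 0, "wy": 0, "wz": 0, "hand": 0.5}
    - {"x": 0, "y": 0.03, "z": -0.0145, "wx": 0, "wy": 0, "wz": 0, "hand": 0.5}

```text
time: 20.55
tool_pos: [0.5541, 0.0214, 0.1223]
tool_rot: [-3.141, -0.0, 1.648]
contact_force: [-3.3, 0.4, 2.8]
opening: 0.0461
```

```bash
python3 q.py
```

```text
head [417.26 178.36] [412 172  12  14 140]
t 20.55 L -11.4 s-push+ -26.5 s-push- 3.7 z 0.1223 F [-3.3  0.4  2.8] op 0.0461
```

>>> move_arm:
  deltas:
    - {"x": 0, "y": 0.0025, "z": -0.001, "wx": 0, "wy": 0, "wz": 0, "hand": 0.5}
    - {"x": 0, "y": 0.005, "z": -0.002, "wx": 0, "wy": 0, "wz": 0, "hand": 0.5}
    - {"x": 0, "y": 0.0075, "z": -0.0025, "wx": 0, "wy": 0, "wz": 0, "hand": 0.5}

```text
time: 20.98
tool_pos: [0.562, 0.022, 0.1245]
tool_rot: [3.141, -0.0, 1.648]
contact_force: [-2.8, -0.8, 1.5]
opening: 0.0459
```

```bash
python3 q.py
```

```text
head [417.34 177.57] [412 171  12  14 138]
t 20.98 L -3.5 s-push+ -18.4 s-push- 11.5 z 0.1245 F [-2.8 -0.8  1.5] op 0.0459
```

>>> move_arm:
  deltas:
    - {"x": 0, "y": 0.0025, "z": -0.0005, "wx": 0, "wy": 0, "wz": 0, "hand": 0.5}
    - {"x": 0, "y": 0.005, "z": -0.001, "wx": 0, "wy": 0, "wz": 0, "hand": 0.5}
    - {"x": 0, "y": 0.0075, "z": -0.0015, "wx": 0, "wy": 0, "wz": 0, "hand": 0.5}

```text
time: 21.4
tool_pos: [0.5696, 0.0226, 0.1259]
tool_rot: [3.141, -0.0, 1.648]
contact_force: [-2.3, -0.0, 1.2]
opening: 0.046
```

```bash
python3 q.py; python3 -c "
from h import *
print(proj('scene',[.558,.122,.2])-proj('scene',[.558,.122,.201]),proj('scene',[.558,.122,.202])-proj('scene',[.557,.122,.202]))
snap('scene','s12.png')"
```

```text
head [417.39 177.34] [412 171  12  14 140]
t 21.4 L 4.1 s-push+ -10.9 s-push- 19.1 z 0.1259 F [-2.3 -0.   1.2] op 0.046
[-0.14155401  0.55578588] [0.09787965 0.36795295]
```

>>> move_arm:
  deltas:
    - {"x": 0, "y": 0.0025, "z": -0.0005, "wx": 0, "wy": 0, "wz": 0, "hand": 0.5}
    - {"x": 0, "y": 0.005, "z": -0.001, "wx": 0, "wy": 0, "wz": 0, "hand": 0.5}
    - {"x": 0, "y": 0.0075, "z": -0.001, "wx": 0, "wy": 0, "wz": 0, "hand": 0.5}

```text
time: 21.88
tool_pos: [0.577, 0.0231, 0.127]
tool_rot: [3.141, -0.0, 1.648]
contact_force: [-1.3, -0.6, 0.9]
opening: 0.0458
```

```bash
python3 q.py
```

```text
head [417.54 177.59] [412 171  12  14 140]
t 21.88 L 11.5 s-push+ -3.4 s-push- 26.4 z 0.127 F [-1.3 -0.6  0.9] op 0.0458
```

>>> move_arm:
  deltas:
    - {"x": 0, "y": 0.0015, "z": 0, "wx": 0, "wy": 0, "wz": 0, "hand": 0.5}
    - {"x": 0, "y": 0.003, "z": 0, "wx": 0, "wy": 0, "wz": 0, "hand": 0.5}
    - {"x": 0, "y": 0.0045, "z": 0, "wx": 0, "wy": 0, "wz": 0, "hand": 0.5}

```text
time: 22.3
tool_pos: [0.5813, 0.0235, 0.1269]
tool_rot: [3.141, -0.0, 1.648]
contact_force: [-0.6, 0.4, 0.6]
opening: 0.0456
```

```bash
python3 q.py
```

```text
head [417.44 178.42] [412 172  12  14 142]
t 22.3 L 15.9 s-push+ 1.1 s-push- 30.7 z 0.1269 F [-0.6  0.4  0.6] op 0.0456
```

>>> move_arm:
  deltas:
    - {"x": 0, "y": 0.0015, "z": 0, "wx": 0, "wy": 0, "wz": 0, "hand": 0.5}
    - {"x": 0, "y": 0.003, "z": 0, "wx": 0, "wy": 0, "wz": 0, "hand": 0.5}

```text
time: 22.6
tool_pos: [0.5843, 0.0237, 0.1269]
tool_rot: [3.142, -0.0, 1.648]
contact_force: [-2.0, -0.5, 0.4]
opening: 0.0459
```

```bash
python3 q.py
```

```text
head [417.76 179.83] [412 173  13  15 146]
t 22.6 L 18.9 s-push+ 3.9 s-push- 33.8 z 0.1269 F [-2.  -0.5  0.4] op 0.0459
```

>>> move_arm:
  deltas:
    - {"x": 0, "y": 0.0015, "z": 0, "wx": 0, "wy": 0, "wz": 0, "hand": 0.5}
    - {"x": 0, "y": 0.003, "z": 0, "wx": 0, "wy": 0, "wz": 0, "hand": 0.5}

```text
time: 22.9
tool_pos: [0.5873, 0.0239, 0.1269]
tool_rot: [3.142, -0.0, 1.648]
contact_force: [-0.3, -0.2, 0.4]
opening: 0.0456
```

```bash
python3 q.py
```

```text
head [417.37 179.24] [412 173  12  14 139]
t 22.9 L 21.9 s-push+ 7.0 s-push- 36.7 z 0.1269 F [-0.3 -0.2  0.4] op 0.0456
```

>>> move_arm:
  deltas:
    - {"x": 0, "y": 0.0015, "z": 0, "wx": 0, "wy": 0, "wz": 0, "hand": 0.5}
    - {"x": 0, "y": 0.003, "z": 0.0005, "wx": 0, "wy": 0, "wz": 0, "hand": 0.5}

```text
time: 23.2
tool_pos: [0.5903, 0.0242, 0.1265]
tool_rot: [3.141, -0.0, 1.648]
contact_force: [-1.6, 0.4, 0.8]
opening: 0.0455
```

```bash
python3 q.py
```

```text
head [417.37 179.21] [412 173  12  14 137]
t 23.2 L 24.9 s-push+ 10.2 s-push- 39.7 z 0.1265 F [-1.6  0.4  0.8] op 0.0455
```

>>> move_arm:
  deltas:
    - {"x": 0, "y": 0.0015, "z": 0.0003, "wx": 0, "wy": 0, "wz": 0, "hand": 0.5}
    - {"x": 0, "y": 0.003, "z": 0.0006, "wx": 0, "wy": 0, "wz": 0, "hand": 0.5}

```text
time: 23.5
tool_pos: [0.5933, 0.0244, 0.1258]
tool_rot: [-3.142, -0.0, 1.648]
contact_force: [-1.4, -0.2, 0.6]
opening: 0.0458
```

>>> move_arm:
  deltas:
    - {"x": 0, "y": 0.0015, "z": 0.0003, "wx": 0, "wy": 0, "wz": 0, "hand": 0.5}

```text
time: 23.62
tool_pos: [0.5948, 0.0245, 0.1255]
tool_rot: [3.142, -0.0, 1.648]
contact_force: [-0.4, -0.9, 0.3]
opening: 0.0457
```

```bash
python3 q.py
```

```text
head [417.36 179.2 ] [412 173  12  14 139]
t 23.62 L 29.4 s-push+ 14.6 s-push- 44.2 z 0.1255 F [-0.4 -0.9  0.3] op 0.0457
```

>>> move_arm:
  deltas:
    - {"x": 0, "y": 0.002, "z": 0.0005, "wx": 0, "wy": 0, "wz": 0, "hand": 0.5}
    - {"x": 0, "y": 0.004, "z": 0.0012, "wx": 0, "wy": 0, "wz": 0, "hand": 0.5}

```text
time: 23.92
tool_pos: [0.5985, 0.0248, 0.1243]
tool_rot: [-3.141, -0.0, 1.648]
contact_force: [-3.2, -1.1, 2.1]
opening: 0.0462
```

>>> move_arm:
  deltas:
    - {"x": 0, "y": 0.0018, "z": 0.0006, "wx": 0, "wy": 0, "wz": 0, "hand": 0.5}
    - {"x": 0, "y": 0.0036, "z": 0.0012, "wx": 0, "wy": 0, "wz": 0, "hand": 0.5}

```text
time: 24.18
tool_pos: [0.6017, 0.0251, 0.1231]
tool_rot: [-3.14, -0.0, 1.648]
contact_force: [-6.6, -1.2, 3.9]
opening: 0.046
```

```bash
python3 q.py
```

```text
head [416.94 178.38] [412 172  12  14 139]
t 24.18 L 36.3 s-push+ 21.3 s-push- 51.3 z 0.1231 F [-6.6 -1.2  3.9] op 0.046
```

Blocked: 3.2 N, then 6.6 N, from L about 33-36 (crank about 0.3 rad), after the pin sank at about 0.05. I'll back off and feel the other end of the play.

>>> move_arm:
  deltas:
    - {"x": 0, "y": -0.01, "z": 0, "wx": 0, "wy": 0, "wz": 0, "hand": 0.5}
    - {"x": 0, "y": -0.02, "z": -0.001, "wx": 0, "wy": 0, "wz": 0, "hand": 0.5}
    - {"x": 0, "y": -0.028, "z": -0.001, "wx": 0, "wy": 0, "wz": 0, "hand": 0.5}
    - {"x": 0, "y": -0.033, "z": -0.002, "wx": 0, "wy": 0, "wz": 0, "hand": 0.5}
    - {"x": 0, "y": -0.037, "z": -0.003, "wx": 0, "wy": 0, "wz": 0, "hand": 0.5}
    - {"x": 0, "y": -0.041, "z": -0.003, "wx": 0, "wy": 0, "wz": 0, "hand": 0.5}

```text
time: 24.98
tool_pos: [0.5621, 0.0219, 0.1267]
tool_rot: [3.139, 0.0, 1.648]
contact_force: [2.0, 0.1, 1.9]
opening: 0.046
```

```bash
python3 q.py
```

```text
head [417.46 179.47] [412 173  12  14 144]
t 24.98 L -3.4 s-push+ -18.4 s-push- 11.6 z 0.1267 F [2.  0.1 1.9] op 0.046
```

>>> move_arm:
  deltas:
    - {"x": 0, "y": -0.0015, "z": -0.0005, "wx": 0, "wy": 0, "wz": 0, "hand": 0.5}
    - {"x": 0, "y": -0.003, "z": -0.001, "wx": 0, "wy": 0, "wz": 0, "hand": 0.5}

```text
time: 25.28
tool_pos: [0.5585, 0.0217, 0.1272]
tool_rot: [3.141, 0.0, 1.648]
contact_force: [2.0, -0.2, 1.5]
opening: 0.0457
```

>>> move_arm:
  deltas:
    - {"x": 0, "y": -0.0015, "z": 0, "wx": 0, "wy": 0, "wz": 0, "hand": 0.5}
    - {"x": 0, "y": -0.003, "z": 0, "wx": 0, "wy": 0, "wz": 0, "hand": 0.5}

```text
time: 25.52
tool_pos: [0.5553, 0.0215, 0.127]
tool_rot: [-3.141, -0.0, 1.648]
contact_force: [1.5, 0.8, 1.3]
opening: 0.046
```

```bash
python3 q.py
```

```text
head [418.26 181.08] [413 174  12  15 145]
t 25.52 L -10.2 s-push+ -25.2 s-push- 4.7 z 0.127 F [1.5 0.8 1.3] op 0.046
```

>>> move_arm:
  deltas:
    - {"x": 0, "y": -0.0015, "z": 0, "wx": 0, "wy": 0, "wz": 0, "hand": 0.5}
    - {"x": 0, "y": -0.003, "z": 0, "wx": 0, "wy": 0, "wz": 0, "hand": 0.5}

```text
time: 25.82
tool_pos: [0.5523, 0.0212, 0.1271]
tool_rot: [3.142, -0.0, 1.648]
contact_force: [0.3, 0.0, 0.9]
opening: 0.0457
```

>>> move_arm:
  deltas:
    - {"x": 0, "y": -0.0015, "z": 0, "wx": 0, "wy": 0, "wz": 0, "hand": 0.5}

```text
time: 25.95
tool_pos: [0.5508, 0.0212, 0.1271]
tool_rot: [3.142, -0.0, 1.648]
contact_force: [1.5, -0.1, 0.2]
opening: 0.0459
```

>>> move_arm:
  deltas:
    - {"x": 0, "y": -0.0015, "z": 0, "wx": 0, "wy": 0, "wz": 0, "hand": 0.5}

```text
time: 26.08
tool_pos: [0.5493, 0.021, 0.1271]
tool_rot: [-3.142, -0.0, 1.648]
contact_force: [1.8, 0.4, 1.1]
opening: 0.0459
```

```bash
python3 q.py
```

```text
head [419.63 184.05] [414 177  13  16 155]
t 26.07 L -16.2 s-push+ -31.2 s-push- -1.3 z 0.1271 F [1.8 0.4 1.1] op 0.0459
```

>>> move_arm:
  deltas:
    - {"x": 0, "y": -0.0015, "z": 0, "wx": 0, "wy": 0, "wz": 0, "hand": 0.5}

```text
time: 26.25
tool_pos: [0.5479, 0.0209, 0.1271]
tool_rot: [3.141, -0.0, 1.648]
contact_force: [1.6, 0.2, 1.0]
opening: 0.0459
```

>>> move_arm:
  deltas:
    - {"x": 0, "y": -0.0015, "z": 0, "wx": 0, "wy": 0, "wz": 0, "hand": 0.5}

```text
time: 26.38
tool_pos: [0.5464, 0.0208, 0.1272]
tool_rot: [3.141, -0.0, 1.648]
contact_force: [1.7, 0.8, 1.1]
opening: 0.046
```

```bash
python3 q.py
```

```text
head [419.71 184.11] [414 177  13  16 156]
t 26.38 L -19.1 s-push+ -34.1 s-push- -4.1 z 0.1272 F [1.7 0.8 1.1] op 0.046
```

>>> move_arm:
  deltas:
    - {"x": 0, "y": -0.0015, "z": 0, "wx": 0, "wy": 0, "wz": 0, "hand": 0.5}

```text
time: 26.55
tool_pos: [0.5451, 0.0207, 0.1272]
tool_rot: [3.141, -0.0, 1.648]
contact_force: [1.5, -0.0, 1.2]
opening: 0.0457
```

>>> move_arm:
  deltas:
    - {"x": 0, "y": -0.0015, "z": 0, "wx": 0, "wy": 0, "wz": 0, "hand": 0.5}

```text
time: 26.68
tool_pos: [0.5437, 0.0206, 0.1272]
tool_rot: [3.141, -0.0, 1.648]
contact_force: [3.9, 0.5, 0.6]
opening: 0.0458
```

```bash
python3 q.py
```

```text
head [419.76 184.56] [414 178  13  15 153]
t 26.68 L -21.8 s-push+ -36.7 s-push- -6.9 z 0.1272 F [3.9 0.5 0.6] op 0.0458
```

Both ends felt: L1 about 34.3, L2 about -21.5, so the middle is s about 6.4 mm. I'll push the crank to the middle, back off and lift clear.

>>> move_arm:
  deltas:
    - {"x": 0, "y": 0.012, "z": 0, "wx": 0, "wy": 0, "wz": 0, "hand": 0.5}
    - {"x": 0, "y": 0.024, "z": 0, "wx": 0, "wy": 0, "wz": 0, "hand": 0.5}
    - {"x": 0, "y": 0.03, "z": 0, "wx": 0, "wy": 0, "wz": 0, "hand": 0.5}
    - {"x": 0, "y": 0.034, "z": 0, "wx": 0, "wy": 0, "wz": 0, "hand": 0.5}
    - {"x": 0, "y": 0.038, "z": 0, "wx": 0, "wy": 0, "wz": 0, "hand": 0.5}
    - {"x": 0, "y": 0.042, "z": 0, "wx": 0, "wy": 0, "wz": 0, "hand": 0.5}
    - {"x": 0, "y": 0.044, "z": 0, "wx": 0, "wy": 0, "wz": 0, "hand": 0.5}
    - {"x": 0, "y": 0.044, "z": 0, "wx": 0, "wy": 0, "wz": 0, "hand": 0.5}

```text
time: 27.72
tool_pos: [0.5876, 0.0239, 0.1271]
tool_rot: [3.141, -0.0, 1.648]
contact_force: [0.3, 0.3, -0.8]
opening: 0.0457
```

```bash
python3 q.py
```

```text
head [418.8  181.13] [413 174  13  15 144]
t 27.73 L 22.2 s-push+ 7.3 s-push- 37.0 z 0.1271 F [ 0.3  0.3 -0.8] op 0.0457
```

>>> move_arm:
  deltas:
    - {"x": 0, "y": -0.008, "z": 0, "wx": 0, "wy": 0, "wz": 0, "hand": 0.5}
    - {"x": 0, "y": -0.015, "z": 0, "wx": 0, "wy": 0, "wz": 0, "hand": 0.5}
    - {"x": 0, "y": -0.015, "z": -0.02, "wx": 0, "wy": 0, "wz": 0, "hand": 0.5}
    - {"x": 0, "y": -0.015, "z": -0.05, "wx": 0, "wy": 0, "wz": 0, "hand": 0.5}
    - {"x": 0, "y": -0.015, "z": -0.09, "wx": 0, "wy": 0, "wz": 0, "hand": 0.3}
    - {"x": 0, "y": -0.015, "z": -0.1, "wx": 0, "wy": 0, "wz": 0, "hand": 0}
    - {"x": 0, "y": -0.015, "z": -0.1, "wx": 0, "wy": 0, "wz": 0, "hand": 0}
    - {"x": 0, "y": -0.015, "z": -0.1, "wx": 0, "wy": 0, "wz": 0, "hand": 0}

```text
time: 28.78
tool_pos: [0.5715, 0.0228, 0.2255]
tool_rot: [-3.139, -0.001, 1.648]
contact_force: [-0.2, -0.5, -0.8]
opening: 0.0104
```

```bash
python3 q.py
python3 - <<'E'
from h import *
P=viewer.camera_params('wrist');w=viewer.read_camera('wrist');cv2.imwrite('pics/w20.png',w[:,:,::-1])
h=cv2.cvtColor(w,cv2.COLOR_RGB2HSV);m=((h[...,0]<8)|(h[...,0]>172))&(h[...,1]>150)&(h[...,2]>50)
n,l,st,c=cv2.connectedComponentsWithStats(m.astype(np.uint8));i=1+st[1:,4].argmax();print('red',st[i],c[i],wz(*c[i],.205,P))
A=np.array([.5654,.0233]);g=w.max(2)
for v in range(190,260,12):
    r=np.where(g[v,180:380]<30)[0]+180
    if len(r):u=np.median(r);print(v,len(r),u,((wz(u,v,.172,P)[:2]-A)@[np.cos(.077),np.sin(.077)]*1e3).round(1))
go([.5575,.122,.227],94.4)
E
```

```text
head [419.26 180.07] [414 173  12  15 140]
t 28.77 L 6.0 s-push+ 8.8 s-push- 3.2 z 0.2255 F [-0.2 -0.5 -0.8] op 0.0104
red [248  57  33  34 867] [264.57208766  73.63321799] [0.55321257 0.12395554 0.205     ]
190 18 282.5 6.6
202 19 282.0 6.2
214 19 282.0 6.2
226 19 282.0 6.2
238 19 282.0 6.2
250 21 280.0 4.7
d [ 0.1    -0.0065 -0.0013] w [-0.15 -0.03  0.01] pos [0.5717 0.0228 0.2256] rot [-1.7985e+02 -3.0000e-02  9.4410e+01] t 28.88 F [ 0.2   0.12 -0.05] op 0.003
```

The crank reads s about 6.2 mm optically, agreeing with the felt middle of 6.4. Next I move over the pin and press with closed fingers.

>>> move_arm:
  deltas:
    - {"x": 0.05, "y": -0.004, "z": 0, "wx": 0, "wy": 0, "wz": 0, "hand": 0}
    - {"x": 0.09, "y": -0.008, "z": 0, "wx": 0, "wy": 0, "wz": 0, "hand": 0}
    - {"x": 0.1, "y": -0.008, "z": 0, "wx": 0, "wy": 0, "wz": 0, "hand": 0}
    - {"x": 0.1, "y": -0.008, "z": 0.01, "wx": 0, "wy": 0, "wz": 0, "hand": 0}
    - {"x": 0.1, "y": -0.008, "z": 0.02, "wx": 0, "wy": 0, "wz": 0, "hand": 0}
    - {"x": 0.1, "y": -0.008, "z": 0.028, "wx": 0, "wy": 0, "wz": 0, "hand": 0}
    - {"x": 0.1, "y": -0.008, "z": 0.032, "wx": 0, "wy": 0, "wz": 0, "hand": 0}
  grip_force: 20

```text
time: 29.75
tool_pos: [0.5565, 0.1211, 0.1942]
tool_rot: [-3.14, 0.0, 1.647]
contact_force: [0.3, 0.6, 0.2]
opening: 0.0004
```

```bash
python3 q.py
python3 - <<'E'
from h import *
w=viewer.read_camera('wrist');s=viewer.read_camera('scene')
c=lambda im,x,y,w,h,k: cv2.resize(im[y:y+h,x:x+w],None,fx=k,fy=k,interpolation=cv2.INTER_CUBIC)
cv2.imwrite('pics/c21.png',cv2.convertScaleAbs(np.hstack([c(w,210,190,140,150,2.8),c(s,350,120,140,150,2.8)]),alpha=1.4)[:,:,::-1])
E
```

```text
head [419.3  180.21] [414 174  12  14 137]
t 29.75 L -1.3 s-push+ 6.5 s-push- -9.1 z 0.1942 F [0.3 0.6 0.2] op 0.0004
```

View pics/c21.png

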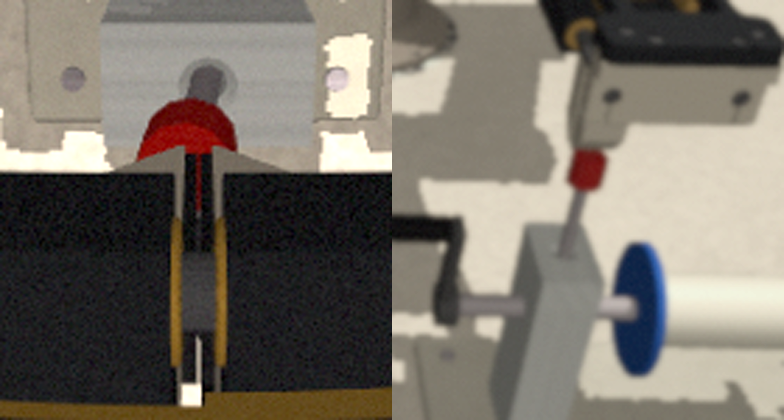

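The fingertips are just above the head and centred within about 2 mm; the pin stands in the bore. Pressing gently.

>>> move_arm:
  deltas:
    - {"x": 0, "y": -0.0015, "z": 0.002, "wx": 0, "wy": 0, "wz": 0, "hand": 0}
    - {"x": 0, "y": -0.0015, "z": 0.004, "wx": 0, "wy": 0, "wz": 0, "hand": 0}

```text
time: 30.15
tool_pos: [0.5552, 0.1218, 0.1913]
tool_rot: [3.141, -0.0, 1.648]
contact_force: [0.1, 0.1, -0.1]
opening: 0.0004
```

>>> move_arm:
  deltas:
    - {"x": 0, "y": 0, "z": 0.0015, "wx": 0, "wy": 0, "wz": 0, "hand": 0}
    - {"x": 0, "y": 0, "z": 0.003, "wx": 0, "wy": 0, "wz": 0, "hand": 0}

```text
time: 30.4
tool_pos: [0.5552, 0.1218, 0.1881]
tool_rot: [3.141, -0.0, 1.648]
contact_force: [-0.2, 0.1, 0.3]
opening: 0.0007
```

```bash
python3 q.py
```

```text
head [419.15 181.47] [414 177  12  11 107]
t 30.4 L -2.6 s-push+ 5.1 s-push- -10.2 z 0.1881 F [-0.2  0.1  0.3] op 0.0007
```

>>> move_arm:
  deltas:
    - {"x": 0, "y": 0, "z": 0.0015, "wx": 0, "wy": 0, "wz": 0, "hand": 0}
    - {"x": 0, "y": 0, "z": 0.003, "wx": 0, "wy": 0, "wz": 0, "hand": 0}

```text
time: 30.7
tool_pos: [0.5559, 0.1218, 0.1861]
tool_rot: [3.139, 0.0, 1.648]
contact_force: [-1.2, 0.0, 5.5]
opening: 0.0004
```

>>> move_arm:
  deltas:
    - {"x": 0, "y": 0, "z": 0.0015, "wx": 0, "wy": 0, "wz": 0, "hand": 0}

```text
time: 30.82
tool_pos: [0.556, 0.1217, 0.1847]
tool_rot: [3.139, 0.0, 1.648]
contact_force: [0.5, 0.9, 6.2]
opening: 0.0003
```

>>> move_arm:
  deltas:
    - {"x": 0, "y": 0, "z": 0.001, "wx": 0, "wy": 0, "wz": 0, "hand": 0}

```text
time: 30.95
tool_pos: [0.556, 0.1217, 0.1837]
tool_rot: [3.139, 0.0, 1.648]
contact_force: [0.0, -0.2, 5.5]
opening: 0.0008
```

>>> move_arm:
  deltas:
    - {"x": 0, "y": 0, "z": 0.001, "wx": 0, "wy": 0, "wz": 0, "hand": 0}

```text
time: 31.08
tool_pos: [0.5561, 0.1217, 0.1828]
tool_rot: [3.139, 0.0, 1.648]
contact_force: [0.2, -0.6, 5.6]
opening: 0.0008
```

```bash
python3 q.py
```

```text
head [418.4  184.38] [413 180  12  11 104]
t 31.07 L -1.7 s-push+ 6.0 s-push- -9.3 z 0.1828 F [ 0.2 -0.6  5.6] op 0.0008
```

It gives steadily at about 5.6 N. Pushing on through.

>>> move_arm:
  deltas:
    - {"x": 0, "y": 0, "z": 0.002, "wx": 0, "wy": 0, "wz": 0, "hand": 0}
    - {"x": 0, "y": 0, "z": 0.004, "wx": 0, "wy": 0, "wz": 0, "hand": 0}
    - {"x": 0, "y": 0, "z": 0.006, "wx": 0, "wy": 0, "wz": 0, "hand": 0}

```text
time: 31.5
tool_pos: [0.5565, 0.1216, 0.177]
tool_rot: [3.138, 0.0, 1.648]
contact_force: [0.5, -1.4, 6.6]
opening: 0.0005
```

>>> move_arm:
  deltas:
    - {"x": 0, "y": 0, "z": 0.002, "wx": 0, "wy": 0, "wz": 0, "hand": 0}
    - {"x": 0, "y": 0, "z": 0.004, "wx": 0, "wy": 0, "wz": 0, "hand": 0}
    - {"x": 0, "y": 0, "z": 0.006, "wx": 0, "wy": 0, "wz": 0, "hand": 0}
    - {"x": 0, "y": 0, "z": 0.008, "wx": 0, "wy": 0, "wz": 0, "hand": 0}

```text
time: 32.0
tool_pos: [0.5567, 0.1215, 0.1691]
tool_rot: [3.137, 0.001, 1.648]
contact_force: [1.7, -2.2, 6.4]
opening: 0.001
```

```bash
python3 q.py
```

```text
head [416.45 192.15] [411 188  12  10  97]
t 32.0 L -1.1 s-push+ 6.4 s-push- -8.6 z 0.1691 F [ 1.7 -2.2  6.4] op 0.001
```

>>> move_arm:
  deltas:
    - {"x": 0, "y": 0, "z": 0.002, "wx": 0, "wy": 0, "wz": 0, "hand": 0}
    - {"x": 0, "y": 0, "z": 0.004, "wx": 0, "wy": 0, "wz": 0, "hand": 0}
    - {"x": 0, "y": 0, "z": 0.006, "wx": 0, "wy": 0, "wz": 0, "hand": 0}
    - {"x": 0, "y": 0, "z": 0.008, "wx": 0, "wy": 0, "wz": 0, "hand": 0}

```text
time: 32.55
tool_pos: [0.5573, 0.1213, 0.1614]
tool_rot: [3.136, 0.001, 1.648]
contact_force: [1.9, -2.7, 8.5]
opening: 0.0002
```

>>> move_arm:
  deltas:
    - {"x": 0, "y": 0, "z": 0.002, "wx": 0, "wy": 0, "wz": 0, "hand": 0}
    - {"x": 0, "y": 0, "z": 0.004, "wx": 0, "wy": 0, "wz": 0, "hand": 0}
    - {"x": 0, "y": 0, "z": 0.006, "wx": 0, "wy": 0, "wz": 0, "hand": 0}
    - {"x": 0, "y": 0, "z": 0.008, "wx": 0, "wy": 0, "wz": 0, "hand": 0}

```text
time: 33.05
tool_pos: [0.5574, 0.1212, 0.1535]
tool_rot: [3.135, 0.001, 1.648]
contact_force: [2.6, -1.7, 7.3]
opening: 0.0005
```

```bash
python3 q.py
```

```text
head [413.88 201.15] [408 197  13  10 101]
t 33.05 L -0.4 s-push+ 7.3 s-push- -8.1 z 0.1535 F [ 2.6 -1.7  7.3] op 0.0005
```

>>> move_arm:
  deltas:
    - {"x": 0, "y": 0, "z": 0.002, "wx": 0, "wy": 0, "wz": 0, "hand": 0}
    - {"x": 0, "y": 0, "z": 0.004, "wx": 0, "wy": 0, "wz": 0, "hand": 0}
    - {"x": 0, "y": 0, "z": 0.006, "wx": 0, "wy": 0, "wz": 0, "hand": 0}

```text
time: 33.48
tool_pos: [0.5571, 0.1212, 0.1473]
tool_rot: [3.136, 0.001, 1.648]
contact_force: [2.1, -1.5, 6.5]
opening: 0.0004
```

>>> move_arm:
  deltas:
    - {"x": 0, "y": 0, "z": 0.001, "wx": 0, "wy": 0, "wz": 0, "hand": 0}
    - {"x": 0, "y": 0, "z": 0.002, "wx": 0, "wy": 0, "wz": 0, "hand": 0}

```text
time: 33.72
tool_pos: [0.557, 0.1212, 0.1452]
tool_rot: [3.137, 0.001, 1.648]
contact_force: [1.4, -2.3, 6.2]
opening: 0.0005
```

>>> move_arm:
  deltas:
    - {"x": 0, "y": 0, "z": 0.001, "wx": 0, "wy": 0, "wz": 0, "hand": 0}

```text
time: 33.85
tool_pos: [0.557, 0.1213, 0.1441]
tool_rot: [3.137, 0.001, 1.648]
contact_force: [1.6, -1.6, 6.8]
opening: 0.0002
```

```bash
python3 q.py
```

```text
head [412.74 205.69] [407 201  12  11 112]
t 33.85 L -0.9 s-push+ 7.0 s-push- -8.8 z 0.1441 F [ 1.6 -1.6  6.8] op 0.0002
```

Still giving at 6-7 N. I'll take 1 mm steps until the head seats.

>>> move_arm:
  deltas:
    - {"x": 0, "y": 0, "z": 0.001, "wx": 0, "wy": 0, "wz": 0, "hand": 0}

```text
time: 34.02
tool_pos: [0.5573, 0.1213, 0.1437]
tool_rot: [3.136, 0.001, 1.648]
contact_force: [0.7, -2.2, 14.2]
opening: 0.0004
```

>>> move_arm:
  deltas:
    - {"x": 0, "y": 0, "z": 0.001, "wx": 0, "wy": 0, "wz": 0, "hand": 0}

```text
time: 34.15
tool_pos: [0.5576, 0.1213, 0.1436]
tool_rot: [3.135, 0.001, 1.648]
contact_force: [-0.7, -2.7, 18.2]
opening: 0.0005
```

```bash
python3 q.py
```

```text
head [412.78 206.28] [407 202  12  10 104]
t 34.15 L -0.3 s-push+ 7.5 s-push- -8.0 z 0.1436 F [-0.7 -2.7 18.2] op 0.0005
```

Seated: it stops at TCP z 0.1436, and 0.143 was expected. I'll retreat upward and check.

>>> move_arm:
  deltas:
    - {"x": 0, "y": 0, "z": -0.005, "wx": 0, "wy": 0, "wz": 0, "hand": 0}
    - {"x": 0, "y": 0, "z": -0.03, "wx": 0, "wy": 0, "wz": 0, "hand": 0}
    - {"x": 0, "y": 0, "z": -0.08, "wx": 0, "wy": 0, "wz": 0, "hand": 0}
    - {"x": -0.03, "y": -0.05, "z": -0.1, "wx": 0, "wy": 0, "wz": 0, "hand": 0.3}
    - {"x": -0.06, "y": -0.1, "z": -0.1, "wx": 0, "wy": 0, "wz": 0, "hand": 0.3}
    - {"x": -0.06, "y": -0.1, "z": -0.1, "wx": 0, "wy": 0, "wz": 0, "hand": 0.3}
    - {"x": -0.06, "y": -0.1, "z": -0.1, "wx": 0, "wy": 0, "wz": 0, "hand": 0.3}

```text
time: 35.08
tool_pos: [0.4605, 0.0543, 0.2409]
tool_rot: [3.141, -0.0, 1.647]
contact_force: [0.1, -0.3, -0.2]
opening: 0.0276
```

```bash
python3 q.py
python3 - <<'E'
from h import *
print('expect head mid px', proj('scene',[.558,.122,.155]),'top',proj('scene',[.558,.122,.164]))
s=viewer.read_camera('scene');h=cv2.cvtColor(s,cv2.COLOR_RGB2HSV)
m=((h[...,0]<8)|(h[...,0]>172))&(h[...,1]>130)&(h[...,2]>40);m[:150]=0
print('head rows', [(v,int(m[v,380:460].sum())) for v in range(194,218)])
print('below-head col colours',[s[v,413].tolist() for v in range(206,220,2)])
g=s.max(2);print('rack blacks',[(cv2.moments((g[215:240,a:b]<40).astype(np.uint8))['m00']) for a,b in((130,152),(193,213))])
E
```

```text
head [412.81 204.16] [407 198  13  14 129]
t 35.08 L -102.2 s-push+ -108.0 s-push- -96.4 z 0.2409 F [ 0.1 -0.3 -0.2] op 0.0276
expect head mid px [411.67273701 204.26699877] top [412.8457612  199.66133427]
head rows [(194, 0), (195, 0), (196, 0), (197, 0), (198, 6), (199, 9), (200, 10), (201, 11), (202, 11), (203, 11), (204, 11), (205, 11), (206, 10), (207, 11), (208, 11), (209, 9), (210, 7), (211, 2), (212, 0), (213, 0), (214, 0), (215, 0), (216, 0), (217, 0)]
below-head col colours [[76, 14, 14], [76, 16, 14], [77, 19, 17], [103, 87, 82], [143, 141, 135], [145, 145, 137], [146, 145, 138]]
rack blacks [84.0, 79.0]
```

The head centroid at row 204.2 matches the seated prediction of 204.3. Both black heads are in the rack and the robot is clear.

```bash
python3 -c "
from h import *
print(robot.hand_in())"
```

```text
the job is handed in; nothing more can be done
None
```

The spindle is locked: the red pin is pushed through with its head flat on the block, and I handed the job in at about 35 s with the gripper clear and its force readings near zero.

**What I did**
- I stood the red pin in the bore and turned the crank until the pin blocked it. I then felt both ends of the play (about 0.4 rad) and set the crank in the middle, at about 0.1 rad. Optically the handle sat at 6.2 mm against 6.4 mm by feel.
- I pushed the pin through with closed fingers. It gave steadily at 5.5 to 8.5 N.

**Last checks**
- The head sits at scene row 204.2 where 204.3 was predicted for a seated head, and no shank shows under it.
- Both black pins are in the rack.

**What went wrong on the way**
- **Finger length:** the fingertips end about 23 mm above the reported TCP. The first pin grasp slipped, and the first crank sweep passed over the handle without touching it.
- **Handle pressed:** finding that out, I briefly pressed about 10 N on the handle, mostly along the crank arm, while the pin stood in the bore.
- **Over the 4 to 6 N limit:** at the positive stop the handle force read 6.6 N sideways (about 7.7 N in all) before I backed off.
- **Pressing the seated head:** the force reached 18 N in the last step, after the head was already on the block.

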